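# Rebuild the filter stack of the bench fume extractor

## Robot

A 6-joint arm with a two-finger parallel gripper is mounted at the origin on the work surface; the furniture and walls round the work are solid. World frame = base frame: x ahead of the robot, y to its left, z up, the work surface at z = 0. Lengths are in m, angles in rad, forces in N, time in s.
With the tool pointing down it reaches from about 0.25 to 0.85 m from the base axis. Payload 12.5 kg.
Tool frame: the origin (TCP) lies at the very end of the fingers, on their centre line; the grasp point (between the pads) lies 19 mm behind it; z points along the fingers, y is the line along which they close (so a half turn about z gives the same grasp; the last joint's range is limited). The gripper opens to 93 mm and grips with 3 to 60 N. Pads are 15 mm wide; open, the fingers measure 128 mm over their backs; the gripper's body (75 mm by 188 mm) begins 65 mm behind the grasp point.
Start: joints at [1.25, 0.351, 1.652, -0, 1.139, -0.085], TCP at [0.128, 0.535, 0.219] pointing down, gripper open.
Joint ranges: [-2.75, 2.75], [-0.79, 2.1], [0.01, 2.65], [-1.57, 4.71], [0.07, 3.14], [-2.87, 2.87]. Speed limits (rad/s): [2.22, 2.22, 2.79, 3.14, 3.14, 3.14].

## Interface

Orientations are given as [roll, pitch, yaw] about the fixed x, y, z axes, in that order (R = Rz(yaw) Ry(pitch) Rx(roll)).
In Python, from cell import r gives the robot as it stands.
- The arm moves only by the tool play_rows, never from a script. Its argument "moves" is a list that holds one entry, the list of rows, each a list of 4 numbers: the shift along the tool's x, y, z in m, then the turn about the tool's z in rad. A call has 1 to 20 rows; each row is the pose to reach, as a shift and turn from the pose commanded when the call began, along the tool's axes at that moment; what a row does not reach only later rows make up. A row lasts 1/10 s, in which the tool goes at most 50 mm and 8.59 degrees, less where a joint would pass 70% of its speed; a pose out of reach is approached as far as the arm can. A call with a gripper value outside its range is refused whole. "gripper" is the opening, from 0 (shut) to 1 (fully open), set as the call begins (left out, the last holds). The fingers move at their own pace and stop on an object; "force" is the grip in N (left out, the last holds). Time passes only in rows, so rows that repeat a pose let the fingers close. It gives the time, the measured TCP pose, the force, the opening and the grip force at its end, in the units of the state.
- r.observe(): the state, without advancing time (a new reading comes with each control period).
- r.snapshot(name): name is "side" or "top"; returns the picture (480x640x3 uint8, red, green, blue); there is no depth.
- r.camera_params(name): a dict with "mtx" (3x3 intrinsics, pixels), "k1" (the pictures are not rectified: a ray, as slopes to the right and down, at radius r is drawn at 1 + k1 r^2 times it, then the intrinsics apply), "R" (3x3) and "t" (3): a world point X has camera coordinates R X + t. Camera axes: x right, y down, z forward; pixel columns grow to the right and rows downward; lengths in m; the calibration is good to about 2 mm. A picture is of the moment at which its call begins. camera_params takes no time and is no camera call.
- r.job_done(): hands the job in; it is judged then, once.
Trained networks look in the newest picture that a camera, given by its name, has taken for a name from the list of things; names that differ only in an ending like _2 or _b are one class to them, and where a whole thing is asked for, a point or a joint stands for the part that bears it (a point fixed in the world has none). Each returns a list of dicts, best first, with "score" (0 to 1); they miss things now and then, are a little off and sometimes report something else, mostly with a low value. They report only what shows in the picture. A call takes as long as a camera call. They do not tell look-alikes from the thing itself.
- r.boxes_of(target, camera): "xy" ([column, row] in pixels, amid what is visible of it).
- r.trace(target, camera): "mask" (480x640 bool, what is visible of it) and "xy" ([column, row] in pixels, amid what is visible of it).
- r.spot_point(target, camera): "xy" ([column, row] in pixels: a listed point, or the origin of a listed thing).
The state is a dict: "time_s": time; "qpos": joint angles; "qd": joint speeds; "joint_torque": joint torques, N m; "tcp_pos": TCP position; "eef_rot": TCP orientation; "wrist_force": force on the tool from outside, world axes, zero at the start; "moment": the same for the moment, N m; "width": finger opening in m; "gripper_force": force on a finger pad.
Only numpy, scipy, OpenCV 4.12 (cv2) and the standard library are available. Lean on these libraries where they do the work, as an engineer would, in place of code of your own. Each camera call takes 0.05 s, during which the arm holds its last target. There are 200 camera calls.

## Task

Reassemble the fume extractor: stack the filter trays that are laid out on the blower base, every pin home in the socket below, with the perforated tray lowest, then the pleated one, then the wire-mesh one (leave out any that is not there), and pin the cover on top. Then put the nozzle's lugs into the notches of the cover's boss, push down against the spring, turn it a quarter turn clockwise and let it rise into its lock, and last push the cowl fully down over the nozzle. Leave the things round about alone.

Things in the scene. Friction and masses are not known exactly. Their poses are not given: they have to be found in the camera images.
- blower_base: Blower base, fixed: grey cabinet 130 (x) by 150 (y) mm, 32 mm high, carrying a socket rim 100 by 120 mm whose top is 45 mm above the bench. Origin: centre of its underside, at bench level; x and y as for the trays, a half turn is the same. The underside of the part seated on it lies 45 mm above the bench.
- base_socket (a point): Centre of the mouth of one of the base's four sockets (at x = +38.5, y = +48.5 mm of the base, rim height). Base and trays all have such 13 mm square sockets in the four corners of their rims (x = +-38.5, y = +-48.5). Trays and cover have four pins below at the same places: 10 mm thick, 11 mm long, tapered to 5 mm at the tip.
- tray_perforated_mid (a point): Filter tray, bare metal frame 100 (x) by 120 (y) mm. Bottom: sheet with rows of dark round holes. 0.32 kg. Point: tray centre, 13.5 mm above its underside, 24.5 mm below its rim, 24.5 mm above the bench when standing there on its pins. Grip bar 12 mm thick across the middle along x (faces y = +-6), top flush with the rim; open wells beside it 29 mm deep, to y = +-55. Trays stack 38 mm apart; half turn is the same. May be absent.
- tray_pleated_mid (a point): Filter tray, bare metal frame 100 (x) by 120 (y) mm. Bottom: white paper pleats. 0.26 kg. Point: tray centre, 13.5 mm above its underside, 24.5 mm below its rim, 24.5 mm above the bench when standing there on its pins. Grip bar 12 mm thick across the middle along x (faces y = +-6), top flush with the rim; open wells beside it 29 mm deep, to y = +-55. Trays stack 38 mm apart; half turn is the same. May be absent.
- tray_mesh_mid (a point): Filter tray, bare metal frame 100 (x) by 120 (y) mm. Bottom: crossed steel wires. 0.26 kg. Point: tray centre, 13.5 mm above its underside, 24.5 mm below its rim, 24.5 mm above the bench when standing there on its pins. Grip bar 12 mm thick across the middle along x (faces y = +-6), top flush with the rim; open wells beside it 29 mm deep, to y = +-55. Trays stack 38 mm apart; half turn is the same. May be absent.
- cover_mid (a point): Cover: metal plate 100 (x) by 120 (y) mm with four pins below like a tray's and a dark square boss 60 by 60 mm standing 30 mm above the middle of the plate: grip it across the boss. Point: on its axis, 14.5 mm above the underside of the plate, 25.5 mm below the boss's top, 25.5 mm above the bench when standing there. Seats like a tray, a half turn is the same. About 0.5 kg.
- boss_top (a point): Centre of the boss's top, the bayonet socket: opening 39.6 mm across with entry notches 12 mm wide at the cover's +x and -x (dark scribed lines on the plate). Inside, 12 mm down, a spring plate: 5 N to start it, 11 N at the bottom. Pressed over 9 mm down (it stops at 12.5), the nozzle turns 90 degrees clockwise seen from above, to a stop; let go, its lugs rise into pockets at +y and -y.
- nozzle_mid (a point): Inlet nozzle, metal, 70 mm high, upright on its foot. Top: round spigot 44 mm across with tapered mouth (grip it here), from 28.5 mm up. Point: on its axis, 35 mm above the foot. Resting on the spring before it is pressed, the point is 23 mm above the boss's top (ears along the cover's x); locked it is 17 mm above (ears along the cover's y). Half turn is the same. 0.2 kg.
- nozzle_ear (a point): Outer end of one ear of the nozzle's flange, 40 mm from its axis along the nozzle's +x; the other is opposite. Flange: 60 mm across, 24.5 to 28.5 mm above the foot. Straight below the ears are the two bayonet lugs, 8 mm wide, reaching 24.5 mm from the axis, 8 to 13 mm above the foot, on a stem 36 mm thick.
- cowl_mid (a point): Inlet cowl: grey round sleeve 60 mm across, 60 mm high, 48 mm bore, standing upright with a light wire guard across its top. Point: on its axis, half-way up (30 mm). Fully home its lower edge rests on the nozzle's flange and this point is 23.5 mm above the nozzle's point. 0.15 kg.
- spool: Bystander: blue spool of solder wire, 74 by 62 mm, 76 mm high. Origin at its underside.
- dispenser: Bystander: clear bottle with a black pump cap, 68 mm across, 120 mm high. Origin at its underside.
- cutter: Bystander: black-handled side cutter, 112 mm long, lying flat. Origin at its underside.
Mind the look-alikes: they are no part of the job. Leave any green look-alike of the part that bears nozzle_mid alone.

How it is judged:
By the outcome, as a careful person would: the job done as asked, in the order asked, and still so for the second after the job is handed in, with the robot touching nothing.
Of tray_mesh, tray_pleated, tray_perforated only 2 to 3 are there at a start; the rules pass over those that are not, and their reading is None.
At some moment in a run one of tray_mesh, tray_pleated, tray_perforated, cover, cowl may be knocked a few centimetres aside while the robot is not near it.
It also fails if it takes over 210 s, if anything falls off the work surface, if the arm or the gripper's body presses on something with over 40 N, if the wrist force passes 120 N, or if a joint passes its speed limit or range.

## Working session

There is one attempt and no reset: what is moved stays moved. The work goes in short steps, Python scripts to look and compute and a tool call to move; the robot and the scene stay as the last step left them, time stands still between calls to the robot, and variables do not carry over. Pictures are saved under pics/ and viewed, at most 14 in all, crops included, and the job is handed in when it is done.

Besides the shell and the picture viewer there is one more tool, called as name(argument=value, ...), one argument or row to a line, values as JSON. play_rows: Moves the arm, as the interface text tells. Its arguments: {"type":"object","properties":{"moves":{"type":"array"},"gripper":{"type":"number"},"force":{"type":"number"}},"required":["moves"]}

```bash
ls; mkdir -p pics; cat > h.py <<'E'
import numpy as np, cv2
from cell import r
def cam(n):
    p=r.camera_params(n); return p,np.array(p["mtx"]),np.array(p["R"]),np.array(p["t"])
def ray(n,xy):
    p,K,R,t=cam(n); d=np.array([p["k1"],0,0,0,0.])
    s=cv2.undistortPoints(np.array([[xy]],float),K,d)[0,0]
    return -R.T@t, R.T@np.array([s[0],s[1],1])
def proj(n,X):
    p,K,R,t=cam(n); d=np.array([p["k1"],0,0,0,0.])
    return cv2.projectPoints(np.array(X,float).reshape(-1,3),cv2.Rodrigues(R)[0],t,K,d)[0][:,0]
def at_z(n,xy,z):
    o,d=ray(n,xy); return o+d*(z-o[2])/d[2]
def tri(a,b):
    (o1,d1),(o2,d2)=ray(*a),ray(*b)
    d1/=np.linalg.norm(d1); d2/=np.linalg.norm(d2)
    s=np.linalg.lstsq(np.c_[d1,-d2],o2-o1,rcond=None)[0]
    p,q=o1+s[0]*d1,o2+s[1]*d2
    return (p+q)/2,np.linalg.norm(p-q)
def save(n,f):
    im=np.array(r.snapshot(n)); cv2.imwrite(f"pics/{f}.png",im[:,:,::-1]); return im
E
python3 - <<'E'
from h import *
print(r.observe())
for n in("top","side"):
    p=r.camera_params(n);print(n,p); save(n,n+"0")
    for t in "blower_base base_socket tray_perforated_mid tray_pleated_mid tray_mesh_mid cover_mid boss_top nozzle_mid nozzle_ear cowl_mid".split():
        print(n,t,[(np.round(d["xy"]).tolist(),round(d["score"],2)) for d in r.spot_point(t,n)])
E
```

```text
pics
{'time_s': 0.0, 'qpos': array([ 1.25038099e+00,  3.51234267e-01,  1.65239975e+00, -2.21306334e-05,
        1.13909871e+00, -8.46163442e-02]), 'qd': array([ 0.00038365,  0.00017805,  0.0007798 ,  0.00164176,  0.00243168,
       -0.00066352]), 'joint_torque': array([-1.65257297e-03, -4.97336483e+01, -2.85255414e+01,  6.97759562e-02,
        2.57836125e-02, -8.00031034e-05]), 'tcp_pos': array([0.12837491, 0.53446541, 0.21811176]), 'eef_rot': array([-3.14045495e+00, -7.63365202e-05,  2.90580289e+00]), 'wrist_force': array([-0.47645346, -0.45236916,  0.03300576]), 'moment': array([-0.0207413 ,  0.00242242,  0.05930729]), 'gripper_force': 0.0, 'width': 0.09279479285923413}
top {'mtx': array([[440.03949808,   0.        , 317.75412757],
       [  0.        , 440.03949808, 237.63254734],
       [  0.        ,   0.        ,   1.        ]]), 'k1': 0.006858509033648425, 'R': array([[ 0.01903387, -0.99981214, -0.00366138],
       [-0.9867699 , -0.01819561, -0.1611027 ],
       [ 0.16100581,  0.00667935, -0.98693086]]), 't': array([0.29307339, 0.51633397, 1.06604181])}
top blower_base [([459.
[... 801 characters left out ...]
, -0.66078813, -0.73293516],
       [ 0.16220598,  0.71481076, -0.68024613]]), 't': array([-0.4075377 ,  0.34638435,  0.97098745])}
side blower_base [([410.0, 384.0], 0.73)]
side base_socket [([426.0, 350.0], 0.96), ([320.0, 268.0], 0.47)]
side tray_perforated_mid [([317.0, 351.0], 0.83)]
side tray_pleated_mid [([339.0, 421.0], 0.66)]
side tray_mesh_mid [([305.0, 298.0], 0.72)]
side cover_mid [([341.0, 228.0], 0.68)]
side boss_top [([346.0, 222.0], 0.95)]
side nozzle_mid [([304.0, 259.0], 0.65), ([339.0, 421.0], 0.65), ([266.0, 175.0], 0.57)]
side nozzle_ear [([268.0, 179.0], 0.83), ([322.0, 268.0], 0.81), ([344.0, 224.0], 0.71), ([338.0, 420.0], 0.25)]
side cowl_mid [([290.0, 236.0], 0.58)]
```

View pics/top0.png

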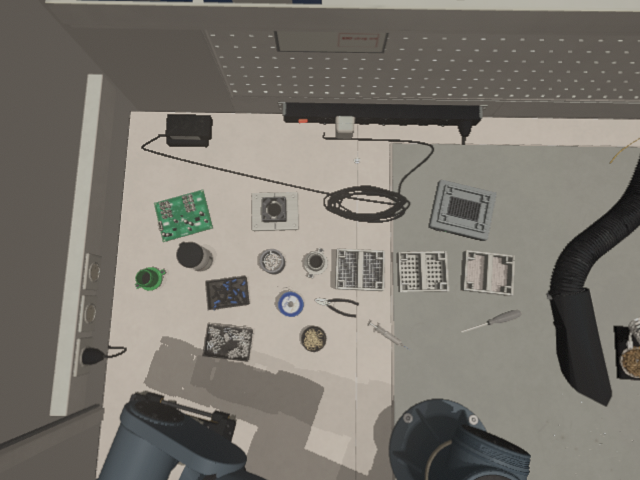

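View pics/side0.png

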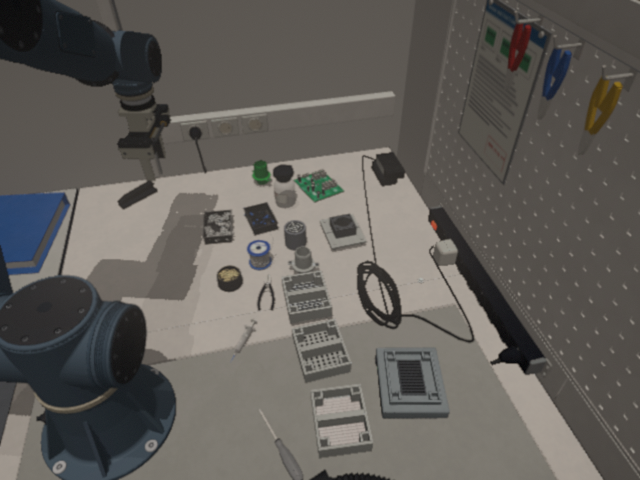

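Top picture: the mesh tray is at (360,268), the perforated tray at (423,270) and the pleated tray at (488,272). The nozzle is at (314,262), the cowl at (272,262), the cover at (274,210) and the base at (463,209). The green nozzle look-alike is at (149,277), and the spool at (290,304) and dispenser at (195,255) are bystanders. Next I'll fit poses from the masks in both views.

```bash
cat > fit.py <<'E'
from h import *
from scipy.optimize import minimize
def box(lx,ly,z0,z1): return np.array([[sx*lx/2,sy*ly/2,z] for sx in(-1,1) for sy in(-1,1) for z in(z0,z1)])/1000
def cyl(d,z0,z1):
    a=np.linspace(0,2*np.pi,32,endpoint=False); return np.array([[d/2*np.cos(t),d/2*np.sin(t),z] for t in a for z in(z0,z1)])/1000
TR=[box(100,120,11,49),box(95,115,4,11)]
M={"blower_base":[box(130,150,0,32),box(100,120,32,45)],"tray_perforated_mid":TR,"tray_pleated_mid":TR,"tray_mesh_mid":TR,
 "cover_mid":[box(100,120,11,21),box(60,60,21,51)],"cowl_mid":[cyl(60,0,60)],
 "nozzle_mid":[cyl(36,0,24),cyl(60,24.5,28.5),box(80,14,24.5,28.5),cyl(44,28.5,70)]}
def sil(n,parts,q):
    c,s=np.cos(q[2]),np.sin(q[2]); Rz=np.array([[c,-s,0],[s,c,0],[0,0,1]]); m=np.zeros((1920,2560),np.uint8)
    for P in parts:
        uv=proj(n,P@Rz.T+[q[0],q[1],q[3]]); cv2.fillConvexPoly(m,cv2.convexHull(np.round((uv+.5)*4).astype(np.int32)),1)
    return cv2.resize(m*255,(640,480),interpolation=cv2.INTER_AREA)/255.
def fit(t,q0,cams=("top","side"),rad=40,z=0.,yaw=True,freez=False):
    ms={}
    for n in cams:
        e=proj(n,[q0[0],q0[1],z+.03])[0]; r.snapshot(n); best=None
        for d in r.trace(t,n):
            D=np.linalg.norm(np.array(d["xy"])-e)
            if D<rad and (best is None or d["score"]>best["score"]): best=d
        if best: ms[n]=best["mask"].astype(float)
    if not ms: return None
    def f(q):
        q=np.array([q[0]/1000,q[1]/1000,q[2]/50 if yaw else q0[2],q[3]/1000 if freez else z])
        return sum(1-np.minimum(s,m).sum()/np.maximum(s,m).sum() for n,m in ms.items() for s in [sil(n,M[t],q)])/len(ms)
    x0=np.array([q0[0]*1000,q0[1]*1000,q0[2]*50,z*1000]); S=np.array([x0]+[x0+d for d in ([15,0,0,0],[0,15,0,0],[0,0,8,0],[0,0,0,6])])
    o=minimize(f,x0,method="Nelder-Mead",options=dict(initial_simplex=S,xatol=.1,fatol=1e-5,maxiter=300))
    return np.round(o.x[:2],1),round(np.degrees(o.x[2]/50),1) if yaw else None,round(o.x[3],1),"iou %.3f"%(1-o.fun),list(ms)
E
python3 - <<'E'
from fit import *
G={"blower_base":((459,212),.03,1.2),"tray_perforated_mid":((423,270),.025,0),"tray_pleated_mid":((488,272),.025,0),"tray_mesh_mid":((360,268),.025,0),"cover_mid":((274,210),.025,0),"cowl_mid":((272,262),.03,0),"nozzle_mid":((315,262),.035,0)}
for t,(xy,z,_) in G.items():
    p=at_z("top",xy,z)
    if t=="nozzle_mid": q=(p[0],p[1],.2)
    else: q=(p[0],p[1],-.15 if t=="blower_base" else 0)
    print(t,np.round(p*1000),fit(t,q,yaw=t!="cowl_mid",freez=True), fit(t,q,yaw=t!="cowl_mid"))
T=[("blower_base",(459,212),(410,384)),("base_socket",(448,189),(426,350)),("perf",(423,270),(317,351)),("pleat",(484,270),(339,421)),("mesh",(362,268),(305,298)),("cover",(274,210),(341,228)),("nozzle",(318,262),(304,259)),("ear",(319,251),(322,268)),("cowl",(272,262),(290,236))]
for n,a,b in T:
    x,e=tri(("top",a),("side",b)); print(n,np.round(x*1000,1),round(e*1000,1))
im=cv2.imread("pics/top0.png"); cv2.imwrite("pics/crop0.png",cv2.resize(im[175:315,240:510],(790,410),interpolation=cv2.INTER_CUBIC))
E
```

```text
blower_base [586. -58.  30.] (array([593.7, -66.4]), np.float64(-12.9), np.float64(2.5), 'iou 0.947', ['top', 'side']) (array([594.9, -68.1]), np.float64(-13.3), np.float64(6.0), 'iou 0.945', ['top', 'side'])
tray_perforated_mid [436.  35.  25.] (array([432.4,  41.1]), np.float64(1.9), np.float64(0.1), 'iou 0.973', ['top']) (array([431.8,  41.2]), np.float64(2.4), np.float64(3.1), 'iou 0.956', ['top', 'side'])
tray_pleated_mid [ 434. -128.   25.] (array([ 431.7, -121.4]), np.float64(-5.5), np.float64(3.6), 'iou 0.952', ['top', 'side']) (array([ 431.6, -121.8]), np.float64(-6.1), np.float64(7.4), 'iou 0.969', ['top', 'side'])
tray_mesh_mid [438. 194.  25.] (array([433.8, 197.3]), np.float64(-1.0), np.float64(0.7), 'iou 0.938', ['top', 'side']) (array([433.3, 197.8]), np.float64(-1.9), np.float64(3.4), 'iou 0.939', ['top', 'side'])
cover_mid [584. 417.  25.] (array([584.8, 416.8]), np.float64(2.8), np.float64(0.0), 'iou 0.943', ['top', 'side']) (array([583.8, 417.3]), np.float64(3.5), np.float64(4.9), 'iou 0.951', ['top', 'side'])
cowl_mid [448. 417.  30.] (array([449.8, 415.6]), None, np.float64(1.2), 'iou 0.914', ['side']) (array([450., 417.]), None, np.float64(5.7), 'iou 0.877', ['top', 'side'])
nozzle_mid [450. 308.  35.] (array([451. , 307.4]), np.float64(-20.3), np.float64(-1.3), 'iou 0.895', ['top', 'side']) (array([449.8, 306.4]), np.float64(-20.7), np.float64(13.1), 'iou 0.873', ['top', 'side'])
blower_base [594.6 -67.6   3. ] 4.5
base_socket [641.6 -26.2  50.4] 1.6
perf [429.1  37.4  31.2] 12.0
pleat [ 434.6 -119.6   19.5] 9.1
mesh [433.3 190.2  29.9] 8.2
cover [581.2 417.3  27.1] 4.3
nozzle [449.6 300.8  48.5] 2.2
ear [489.  298.3   7.1] 14.9
cowl [442.2 417.6  27.7] 12.6
```

View pics/crop0.png

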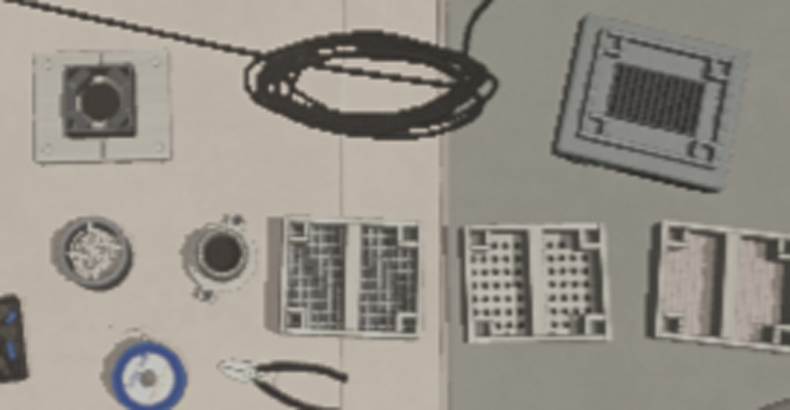

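The crop confirms it: mesh, perforated and pleated trays left to right with their bars along world x, base yawed about -13°, nozzle ears yawed about -20°, and no cut look-alikes among the chosen parts. I'll start with the perforated tray.

```bash
cat >> h.py <<'E'
def go(*w):
    "world targets (x,y,z mm, yaw deg) -> tool shifts; yaw None = keep"
    s=r.observe(); p=s["tcp_pos"]*1000; R=cv2.Rodrigues(np.zeros(3))[0]
    from scipy.spatial.transform import Rotation as Q
    R=Q.from_euler("xyz",s["eef_rot"]).as_matrix(); y=s["eef_rot"][2]
    print("t",round(s["time_s"],1),"at",np.round(p,1),"rpy",np.round(np.degrees(s["eef_rot"]),1),"w",round(s["width"]*1000,1),"F",np.round(s["wrist_force"],1),"q6",round(s["qpos"][5],2))
    for x in w:
        d=R.T@(np.array(x[:3])-p)/1000; a=0 if x[3] is None else (np.radians(x[3])-y+np.pi)%(2*np.pi)-np.pi
        print(x,"->",[round(float(v),4) for v in d]+[round(float(-a),4)])
E
python3 -c "
from h import *
go((432,41,200,182.2),(432,41,80,182.2),(432,41,24,182.2))"
```

```text
t 3.9 at [128.4 534.8 218.6] rpy [-180.     0.   166.5] w 93.3 F [-1.8  0.7 -0.2] q6 -0.08
(432, 41, 200, 182.2) -> [-0.4105, -0.4092, 0.0186, -0.2742]
(432, 41, 80, 182.2) -> [-0.4105, -0.4092, 0.1386, -0.2742]
(432, 41, 24, 182.2) -> [-0.4105, -0.4092, 0.1946, -0.2742]
```

play_rows(
  moves=[
    [[-0.4105,-0.4092,0.0186,-0.2742],[-0.4105,-0.4092,0.0186,-0.2742],[-0.4105,-0.4092,0.0186,-0.2742],[-0.4105,-0.4092,0.0186,-0.2742],[-0.4105,-0.4092,0.0186,-0.2742],[-0.4105,-0.4092,0.0186,-0.2742],[-0.4105,-0.4092,0.0186,-0.2742],[-0.4105,-0.4092,0.0186,-0.2742],[-0.4105,-0.4092,0.0186,-0.2742],[-0.4105,-0.4092,0.0186,-0.2742],[-0.4105,-0.4092,0.0186,-0.2742],[-0.4105,-0.4092,0.0186,-0.2742],[-0.4105,-0.4092,0.0186,-0.2742],[-0.4105,-0.4092,0.0186,-0.2742],[-0.4105,-0.4092,0.0186,-0.2742],[-0.4105,-0.4092,0.0186,-0.2742],[-0.4105,-0.4092,0.1,-0.2742],[-0.4105,-0.4092,0.1386,-0.2742],[-0.4105,-0.4092,0.1386,-0.2742],[-0.4105,-0.4092,0.1386,-0.2742]],
  ],
  gripper=0.5,
)

```text
time_s: 5.9
tcp_pos: [0.4301, 0.0417, 0.078]
eef_rot: [3.141, -0.005, -3.102]
wrist_force: [-0.4, 0.7, 1.2]
width: 0.0464
gripper_force: 0.0
```

```bash
python3 -c "
from h import *
go((432,41,24,182.2)); save('side','s1')
import cv2
im=cv2.imread('pics/s1.png');cv2.imwrite('pics/s1c.png',cv2.resize(im[230:430,230:450],None,fx=2.7,fy=2.7,interpolation=cv2.INTER_CUBIC))"
```

```text
t 5.9 at [430.1  41.7  78. ] rpy [ 180.    -0.3 -177.7] w 46.4 F [-0.4  0.7  1.2] q6 -1.62
(432, 41, 24, 182.2) -> [-0.0021, -0.0008, 0.054, 0.0012]
```

View pics/s1c.png

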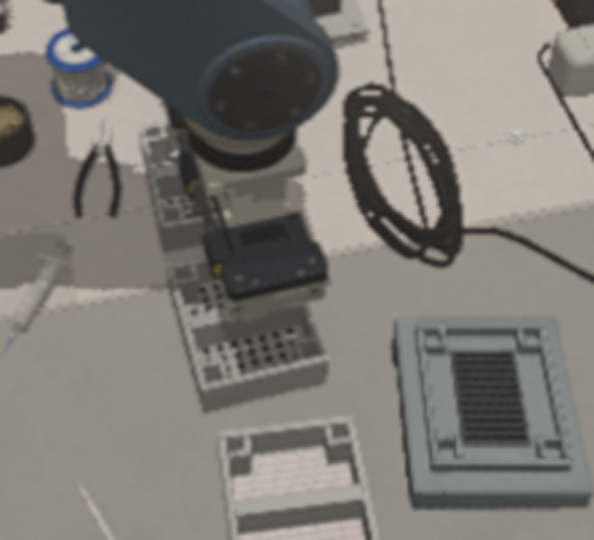

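The gripper is over the perforated tray's bar, straddling it at about (250,280) in the crop. Next I'll descend and grip.

play_rows(
  moves=[
    [[-0.001,-0.001,0.025,0],[-0.001,-0.001,0.045,0],[-0.001,-0.001,0.052,0],[-0.001,-0.001,0.053,0],[-0.001,-0.001,0.053,0],[-0.001,-0.001,0.053,0]],
  ],
)

```text
time_s: 6.55
tcp_pos: [0.4338, 0.0401, 0.0281]
eef_rot: [-3.141, 0.002, -3.103]
wrist_force: [1.1, -0.0, 1.1]
width: 0.0461
gripper_force: 0.0
```

play_rows(
  moves=[
    [[0,0,0,0],[0,0,0,0],[0,0,0,0],[0,0,0,0],[0,0,0,0],[0,0,0,0],[0,0,0,0],[0,0,0,0]],
  ],
  gripper=0,
  force=30,
)

```text
time_s: 7.35
tcp_pos: [0.433, 0.04, 0.027]
eef_rot: [3.142, -0.0, -3.103]
wrist_force: [-0.4, 0.6, 0.9]
width: 0.0119
gripper_force: 30.0
```

```bash
python3 -c "
from h import *
go((432,41,180,None),(594,-67.5,180,167),(594,-67.5,75,167),(594,-67.5,58,167))"
```

```text
t 7.3 at [433.  40.  27.] rpy [ 180.    -0.  -177.8] w 11.9 F [-0.4  0.6  0.9] q6 -1.62
(432, 41, 180, None) -> [0.001, 0.001, -0.153, 0.0]
(594, -67.5, 180, 167) -> [-0.1567, -0.1136, -0.153, 0.2652]
(594, -67.5, 75, 167) -> [-0.1567, -0.1136, -0.048, 0.2652]
(594, -67.5, 58, 167) -> [-0.1567, -0.1136, -0.031, 0.2652]
```

play_rows(
  moves=[
    [[0,0,-0.05,0],[0,0,-0.1,0],[0,0,-0.11,0],[-0.157,-0.114,-0.11,0.265],[-0.157,-0.114,-0.11,0.265],[-0.157,-0.114,-0.11,0.265],[-0.157,-0.114,-0.11,0.265],[-0.157,-0.114,-0.11,0.265],[-0.157,-0.114,-0.11,0.265],[-0.157,-0.114,-0.11,0.265],[-0.157,-0.114,-0.08,0.265],[-0.157,-0.114,-0.06,0.265],[-0.157,-0.114,-0.06,0.265],[-0.157,-0.114,-0.06,0.265],[-0.157,-0.114,-0.06,0.265]],
  ],
)

```text
time_s: 8.85
tcp_pos: [0.5948, -0.0677, 0.0884]
eef_rot: [3.142, 0.002, 2.915]
wrist_force: [0.2, 0.4, -3.0]
width: 0.0116
gripper_force: 30.0
```

```bash
python3 -c "
from h import *
go((594,-67,75,167),(594,-67,61,167)); 
for n in ('side','top'):
  im=save(n,'a'+n)[:,:,::-1]
  P=np.array([594,-67,45]); c,s=np.cos(np.radians(-13)),np.sin(np.radians(-13))
  u=proj(n,[P/1000])[0].astype(int)
  cv2.imwrite('pics/a%sc.png'%n,cv2.resize(im[u[1]-70:u[1]+70,u[0]-90:u[0]+90],None,fx=4,fy=4,interpolation=cv2.INTER_CUBIC))
a=cv2.imread('pics/asidec.png');b=cv2.imread('pics/atopc.png');cv2.imwrite('pics/a.png',cv2.resize(np.vstack([a,b]),None,fx=.53,fy=.53))"
```

```text
t 8.8 at [594.8 -67.7  88.4] rpy [1.80e+02 1.00e-01 1.67e+02] w 11.6 F [ 0.2  0.4 -3. ] q6 -1.54
(594, -67, 75, 167) -> [0.001, 0.0005, 0.0134, 0.0007]
(594, -67, 61, 167) -> [0.001, 0.0005, 0.0274, 0.0007]
```

View pics/a.png

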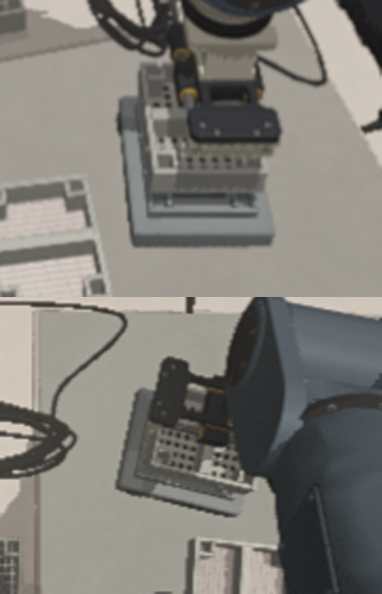

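Both views show the tray hanging above the base rim, square with it and with its pins over the sockets. I'll lower it.

play_rows(
  moves=[
    [[0.001,0,0.01,0],[0.001,0,0.014,0],[0.001,0,0.018,0],[0.001,0,0.022,0],[0.001,0,0.026,0],[0.001,0,0.028,0],[0.001,0,0.029,0],[0.001,0,0.029,0]],
  ],
)

```text
time_s: 9.75
tcp_pos: [0.5947, -0.0679, 0.061]
eef_rot: [-3.142, 0.003, 2.915]
wrist_force: [-5.8, 0.5, 27.6]
width: 0.0114
gripper_force: 30.0
```

```bash
python3 -c "
from h import *
go((594,-67,61,167))"
```

```text
t 9.8 at [594.7 -67.9  61. ] rpy [-180.     0.2  167. ] w 11.4 F [-5.8  0.5 27.6] q6 -1.54
(594, -67, 61, 167) -> [0.0009, 0.0008, 0.0, 0.0003]
```

play_rows(
  moves=[
    [[0,0,-0.001,0],[0,0,-0.001,0],[0,0,-0.001,0],[0,0,-0.001,0],[0,0,-0.001,0],[0,0,-0.05,0],[0,0,-0.09,0],[0,0,-0.1,0],[0,0,-0.1,0]],
  ],
  gripper=0.5,
)

```text
time_s: 10.65
tcp_pos: [0.594, -0.0678, 0.1594]
eef_rot: [3.142, 0.003, 2.915]
wrist_force: [-0.8, 0.5, -0.8]
width: 0.0461
gripper_force: 0.0
```

```bash
python3 - <<'E'
from fit import *
from fit import fit
M["on"]=0
print("pleat",fit("tray_pleated_mid",(.4317,-.1216,-.1),freez=True), fit("tray_pleated_mid",(.4317,-.1216,-.1),cams=("side",)))
print("mesh",fit("tray_mesh_mid",(.4335,.1975,0)))
print("perf",fit("tray_perforated_mid",(.594,-.067,-.227),z=.034,freez=True))
go((432,-121.6,160,174.2),(432,-121.6,60,174.2),(432,-121.6,25,174.2))
E
```

```text
pleat (array([ 431.4, -122.4]), np.float64(-5.8), np.float64(0.9), 'iou 0.972', ['top', 'side']) (array([ 431.7, -120.8]), np.float64(-5.6), np.float64(3.1), 'iou 0.957', ['side'])
mesh (array([433.8, 200.4]), np.float64(-2.0), np.float64(5.6), 'iou 0.928', ['top', 'side'])
perf (array([593.1, -66.4]), np.float64(-13.3), np.float64(31.8), 'iou 0.820', ['top', 'side'])
t 11.3 at [593.3 -67.6 158. ] rpy [180.  -0. 167.] w 46.2 F [ 0.6 -0.   0. ] q6 -1.54
(432, -121.6, 160, 174.2) -> [0.1451, -0.0889, -0.002, -0.1254]
(432, -121.6, 60, 174.2) -> [0.145, -0.0889, 0.098, -0.1254]
(432, -121.6, 25, 174.2) -> [0.145, -0.0889, 0.133, -0.1254]
```

play_rows(
  moves=[
    [[0.145,-0.089,-0.002,-0.125],[0.145,-0.089,-0.002,-0.125],[0.145,-0.089,-0.002,-0.125],[0.145,-0.089,-0.002,-0.125],[0.145,-0.089,-0.002,-0.125],[0.145,-0.089,-0.002,-0.125],[0.145,-0.089,0.05,-0.125],[0.145,-0.089,0.09,-0.125],[0.145,-0.089,0.11,-0.125],[0.145,-0.089,0.125,-0.125],[0.145,-0.089,0.131,-0.125],[0.145,-0.089,0.131,-0.125],[0.145,-0.089,0.131,-0.125]],
  ],
)

```text
time_s: 12.65
tcp_pos: [0.4329, -0.1218, 0.0275]
eef_rot: [-3.141, 0.001, 3.04]
wrist_force: [0.5, -0.5, -0.8]
width: 0.0465
gripper_force: 0.0
```

play_rows(
  moves=[
    [[0,0,0,0],[0,0,0,0],[0,0,0,0],[0,0,0,0],[0,0,0,0],[0,0,0,0],[0,0,0,0]],
  ],
  gripper=0,
)

```text
time_s: 13.35
tcp_pos: [0.4321, -0.1218, 0.0271]
eef_rot: [-3.141, 0.0, 3.04]
wrist_force: [-0.8, 0.3, 3.2]
width: 0.012
gripper_force: 30.0
```

```bash
python3 -c "
from h import *
go((432,-121.6,170,None),(594,-67.9,170,167),(594,-67.9,120,167))"
```

```text
t 13.3 at [ 432.1 -121.8   27.1] rpy [-180.     0.   174.2] w 12.0 F [-0.8  0.3  3.2] q6 -1.85
(432, -121.6, 170, None) -> [0.0001, 0.0002, -0.1429, 0.0]
(594, -67.9, 170, 167) -> [-0.1556, 0.0701, -0.1428, 0.1254]
(594, -67.9, 120, 167) -> [-0.1556, 0.0701, -0.0928, 0.1254]
```

play_rows(
  moves=[
    [[0,0,-0.05,0],[0,0,-0.1,0],[0,0,-0.14,0],[-0.05,0.025,-0.142,0.06],[-0.09,0.05,-0.142,0.125],[-0.13,0.065,-0.142,0.125],[-0.1556,0.07,-0.142,0.125],[-0.1556,0.07,-0.142,0.125],[-0.1556,0.07,-0.142,0.125],[-0.1556,0.07,-0.11,0.125],[-0.1556,0.07,-0.093,0.125],[-0.1556,0.07,-0.093,0.125],[-0.1556,0.07,-0.093,0.125],[-0.1556,0.07,-0.093,0.125]],
  ],
)

```text
time_s: 14.75
tcp_pos: [0.5942, -0.0682, 0.1214]
eef_rot: [3.142, 0.002, 2.915]
wrist_force: [-0.9, 0.3, -2.7]
width: 0.0119
gripper_force: 30.0
```

```bash
python3 -c "
from h import *
go((594,-67.9,99,167)); 
for n in ('side','top'):
  im=save(n,'b'+n)[:,:,::-1]
  u=proj(n,[[.594,-.067,.08]])[0].astype(int)
  cv2.imwrite('pics/b%sc.png'%n,cv2.resize(im[u[1]-70:u[1]+70,u[0]-90:u[0]+90],None,fx=4,fy=4,interpolation=cv2.INTER_CUBIC))
a=cv2.imread('pics/bsidec.png');b=cv2.imread('pics/btopc.png');cv2.imwrite('pics/b.png',cv2.resize(np.hstack([a,b]),None,fx=.55,fy=.55))"
```

```text
t 14.8 at [594.2 -68.2 121.4] rpy [1.80e+02 1.00e-01 1.67e+02] w 11.9 F [-0.9  0.3 -2.7] q6 -1.54
(594, -67.9, 99, 167) -> [0.0003, 0.0003, 0.0224, 0.0]
```

View pics/b.png

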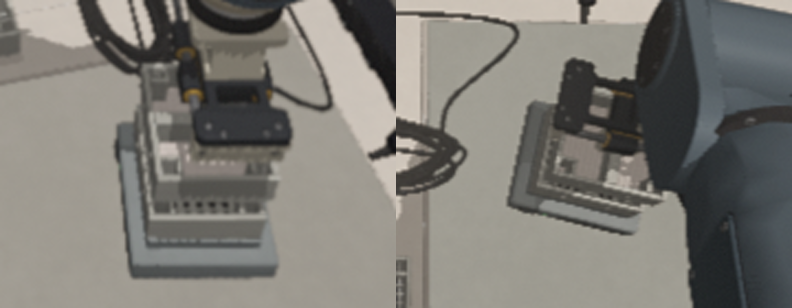

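The perforated tray is seated flush on the base, and the pleated tray hangs square above it. I'll lower it.

play_rows(
  moves=[
    [[0,0,0.006,0],[0,0,0.01,0],[0,0,0.014,0],[0,0,0.018,0],[0,0,0.021,0],[0,0,0.023,0],[0,0,0.024,0],[0,0,0.024,0]],
  ],
)

```text
time_s: 15.65
tcp_pos: [0.594, -0.0679, 0.0991]
eef_rot: [-3.141, 0.001, 2.915]
wrist_force: [-15.0, 2.3, 31.6]
width: 0.0114
gripper_force: 30.0
```

```bash
python3 -c "
from h import *
go((594,-67.9,99,167))"
```

```text
t 15.7 at [594.  -67.9  99.1] rpy [-180.    0.  167.] w 11.4 F [-15.    2.3  31.6] q6 -1.54
(594, -67.9, 99, 167) -> [0.0, 0.0, 0.0001, 0.0005]
```

play_rows(
  moves=[
    [[0,0,-0.001,0],[0,0,-0.001,0],[0,0,-0.001,0],[0,0,-0.001,0],[0,0,-0.001,0],[0,0,-0.04,0],[0,0,-0.075,0],[0,0,-0.085,0],[0,0,-0.085,0]],
  ],
  gripper=0.5,
)

```text
time_s: 16.55
tcp_pos: [0.5946, -0.068, 0.1823]
eef_rot: [3.142, 0.003, 2.915]
wrist_force: [0.1, 0.3, -0.6]
width: 0.0463
gripper_force: 0.0
```

```bash
python3 - <<'E'
from fit import *
print("mesh",fit("tray_mesh_mid",(.4335,.1975,0),freez=True),fit("tray_mesh_mid",(.4335,.1975,0),freez=True,cams=("top",)))
print("cover",fit("cover_mid",(.584,.417,0.05)))
print("cowl",fit("cowl_mid",(.450,.417,0.05),yaw=False,freez=True))
print("pleat",fit("tray_pleated_mid",(.594,-.067,-.227),z=.072,freez=True))
go((433.5,198.5,180,178.1),(433.5,198.5,60,178.1),(433.5,198.5,25,178.1))
E
```

```text
mesh (array([434.2, 197.1]), np.float64(-1.7), np.float64(-0.4), 'iou 0.939', ['top', 'side']) (array([434.6, 197. ]), np.float64(-2.3), np.float64(-7.6), 'iou 0.962', ['top'])
cover (array([584.1, 417. ]), np.float64(2.6), np.float64(6.3), 'iou 0.967', ['top'])
cowl (array([446.7, 387.8]), None, np.float64(-5.1), 'iou 0.643', ['top', 'side'])
pleat (array([592.6, -66.6]), np.float64(-13.6), np.float64(71.3), 'iou 0.763', ['top', 'side'])
t 17.4 at [594.  -67.9 181.1] rpy [-180.    0.  167.] w 46.5 F [ 0.5 -0.5  0.6] q6 -1.54
(433.5, 198.5, 180, 178.1) -> [0.2162, 0.2236, 0.0011, -0.1934]
(433.5, 198.5, 60, 178.1) -> [0.2162, 0.2236, 0.1211, -0.1934]
(433.5, 198.5, 25, 178.1) -> [0.2162, 0.2236, 0.1561, -0.1934]
```

play_rows(
  moves=[
    [[0.216,0.222,0.001,-0.193],[0.216,0.222,0.001,-0.193],[0.216,0.222,0.001,-0.193],[0.216,0.222,0.001,-0.193],[0.216,0.222,0.001,-0.193],[0.216,0.222,0.001,-0.193],[0.216,0.222,0.001,-0.193],[0.216,0.222,0.001,-0.193],[0.216,0.222,0.04,-0.193],[0.216,0.222,0.08,-0.193],[0.216,0.222,0.115,-0.193],[0.216,0.222,0.135,-0.193],[0.216,0.222,0.148,-0.193],[0.216,0.222,0.154,-0.193],[0.216,0.222,0.154,-0.193],[0.216,0.222,0.154,-0.193]],
  ],
)

```text
time_s: 19.05
tcp_pos: [0.4341, 0.1969, 0.0278]
eef_rot: [3.141, 0.001, 3.108]
wrist_force: [-0.4, -0.2, -0.6]
width: 0.0466
gripper_force: 0.0
```

play_rows(
  moves=[
    [[0,0,0,0],[0,0,0,0],[0,0,0,0],[0,0,0,0],[0,0,0,0],[0,0,0,0],[0,0,0,0]],
  ],
  gripper=0,
)

```text
time_s: 19.75
tcp_pos: [0.4334, 0.197, 0.0271]
eef_rot: [3.142, 0.0, 3.108]
wrist_force: [-0.3, 0.5, 2.5]
width: 0.0115
gripper_force: 30.0
```

```bash
python3 -c "
from h import *
go((434,197.5,210,None),(593.2,-67.8,210,167),(593.2,-67.8,160,167))"
```

```text
t 19.8 at [433.4 197.   27.1] rpy [180.    0.  178.1] w 11.5 F [-0.3  0.5  2.5] q6 -1.21
(434, 197.5, 210, None) -> [-0.0006, 0.0005, -0.1829, 0.0]
(593.2, -67.8, 210, 167) -> [-0.1686, -0.2593, -0.1829, 0.1934]
(593.2, -67.8, 160, 167) -> [-0.1686, -0.2593, -0.1329, 0.1934]
```

play_rows(
  moves=[
    [[0,0,-0.05,0],[0,0,-0.1,0],[0,0,-0.15,0],[0,0,-0.18,0],[-0.169,-0.259,-0.183,0.193],[-0.169,-0.259,-0.183,0.193],[-0.169,-0.259,-0.183,0.193],[-0.169,-0.259,-0.183,0.193],[-0.169,-0.259,-0.183,0.193],[-0.169,-0.259,-0.183,0.193],[-0.169,-0.259,-0.183,0.193],[-0.169,-0.259,-0.183,0.193],[-0.169,-0.259,-0.183,0.193],[-0.169,-0.259,-0.183,0.193],[-0.169,-0.259,-0.15,0.193],[-0.169,-0.259,-0.133,0.193],[-0.169,-0.259,-0.133,0.193],[-0.169,-0.259,-0.133,0.193],[-0.169,-0.259,-0.133,0.193]],
  ],
)

```text
time_s: 21.65
tcp_pos: [0.5941, -0.0672, 0.1615]
eef_rot: [3.141, 0.002, 2.916]
wrist_force: [-0.2, -0.8, -2.6]
width: 0.0116
gripper_force: 30.0
```

```bash
python3 -c "
from h import *
go((593.3,-67.8,137,167)); 
for n in ('side','top'): im=save(n,'c'+n)[:,:,::-1]
a=cv2.imread('pics/cside.png')[200:420,240:480];b=cv2.imread('pics/ctop.png')[120:340,230:540];cv2.imwrite('pics/c.png',cv2.resize(np.hstack([a,b]),None,fx=1.45,fy=1.45))"
```

```text
t 21.6 at [594.1 -67.2 161.5] rpy [1.800e+02 1.000e-01 1.671e+02] w 11.6 F [-0.2 -0.8 -2.6] q6 -1.54
(593.3, -67.8, 137, 167) -> [0.0007, -0.0007, 0.0245, 0.0009]
```

View pics/c.png

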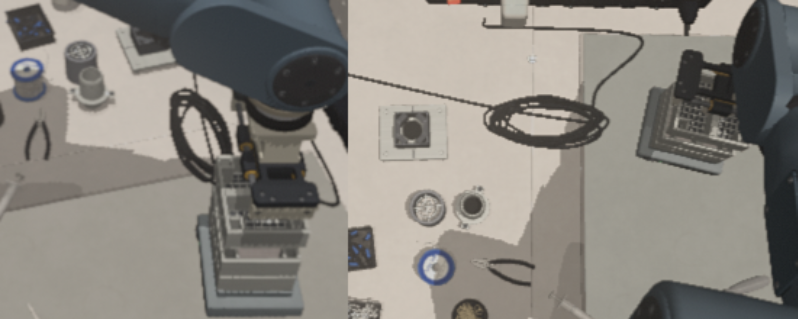

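The cowl has been knocked about 3 cm towards the nozzle, so it now sits near (285,263) in the full top picture. The mesh tray hangs square over the stack; I'll lower it.

play_rows(
  moves=[
    [[0,0,0.006,0],[0,-0.0005,0.011,0],[0,-0.0005,0.015,0],[0,-0.0005,0.019,0],[0,-0.0005,0.022,0],[0,-0.0005,0.024,0],[0,-0.0005,0.026,0],[0,-0.0005,0.026,0]],
  ],
)

```text
time_s: 22.55
tcp_pos: [0.5938, -0.0682, 0.137]
eef_rot: [-3.141, 0.002, 2.915]
wrist_force: [-11.2, 2.1, 25.6]
width: 0.0115
gripper_force: 30.0
```

```bash
python3 -c "
from h import *
go((594,-67.9,137,167))"
```

```text
t 22.6 at [593.8 -68.2 137. ] rpy [-1.80e+02  1.00e-01  1.67e+02] w 11.5 F [-11.2   2.1  25.6] q6 -1.54
(594, -67.9, 137, 167) -> [-0.0001, 0.0003, -0.0, 0.0005]
```

play_rows(
  moves=[
    [[0,0,-0.001,0],[0,0,-0.001,0],[0,0,-0.001,0],[0,0,-0.001,0],[0,0,-0.001,0],[0,0,-0.04,0],[0,0,-0.075,0],[0,0,-0.085,0],[0,0,-0.085,0]],
  ],
  gripper=0.5,
)

```text
time_s: 23.45
tcp_pos: [0.594, -0.0682, 0.2202]
eef_rot: [3.141, 0.003, 2.915]
wrist_force: [-0.2, 0.3, -0.8]
width: 0.0462
gripper_force: 0.0
```

```bash
python3 - <<'E'
from fit import *
print("cover",fit("cover_mid",(.584,.417,0.05)),fit("cover_mid",(.584,.417,0.05),freez=True))
print("cowl",fit("cowl_mid",(.448,.39,0.05),yaw=False))
print("nozzle",fit("nozzle_mid",(.45,.307,-0.35)))
print("mesh",fit("tray_mesh_mid",(.594,-.067,-.227),z=.11,freez=True))
for n in("top","side"): print([(np.round(d["xy"],1).tolist(),round(d["score"],2)) for d in r.spot_point("boss_top",n)])
go((584.3,417,215,183),(584.3,417,90,183),(584.3,417,27,183))
E
```

```text
cover (array([583.3, 417.4]), np.float64(2.5), np.float64(5.2), 'iou 0.953', ['top', 'side']) (array([583.8, 417.5]), np.float64(3.0), np.float64(-1.3), 'iou 0.942', ['top', 'side'])
cowl (array([446.4, 385.3]), None, np.float64(5.1), 'iou 0.767', ['top', 'side'])
nozzle (array([450.6, 308.1]), np.float64(-20.6), np.float64(0.6), 'iou 0.830', ['top', 'side'])
mesh (array([592.4, -67.6]), np.float64(-14.3), np.float64(108.2), 'iou 0.792', ['top', 'side'])
[([269.6, 206.5], 0.92)]
[([346.0, 220.2], 0.57)]
t 24.6 at [593.4 -68.1 219. ] rpy [180.  -0. 167.] w 46.5 F [ 0.2 -0.7 -0. ] q6 -1.54
(584.3, 417, 215, 183) -> [0.1179, 0.4706, 0.0041, -0.279]
(584.3, 417, 90, 183) -> [0.1179, 0.4706, 0.1291, -0.279]
(584.3, 417, 27, 183) -> [0.1179, 0.4706, 0.1921, -0.279]
```

play_rows(
  moves=[
    [[0.118,0.47,0.004,-0.279],[0.118,0.47,0.004,-0.279],[0.118,0.47,0.004,-0.279],[0.118,0.47,0.004,-0.279],[0.118,0.47,0.004,-0.279],[0.118,0.47,0.004,-0.279],[0.118,0.47,0.004,-0.279],[0.118,0.47,0.004,-0.279],[0.118,0.47,0.004,-0.279],[0.118,0.47,0.004,-0.279],[0.118,0.47,0.004,-0.279],[0.118,0.47,0.004,-0.279],[0.118,0.47,0.05,-0.279],[0.118,0.47,0.09,-0.279],[0.118,0.47,0.125,-0.279],[0.118,0.47,0.125,-0.279],[0.118,0.47,0.125,-0.279]],
  ],
  gripper=1.0,
)

```text
time_s: 26.25
tcp_pos: [0.5847, 0.4156, 0.0952]
eef_rot: [3.142, 0.0, -3.09]
wrist_force: [0.0, -0.1, 1.4]
width: 0.0928
gripper_force: 0.0
```

```bash
python3 - <<'E'
from fit import *
go((583.8,417.4,27,182.8))
for n in ('side','top'): im=save(n,'d'+n)
a=cv2.imread('pics/dside.png')[120:280,220:420];b=cv2.imread('pics/dtop.png')[140:300,200:400];cv2.imwrite('pics/d.png',cv2.resize(np.hstack([a,b]),None,fx=1.95,fy=1.95,interpolation=cv2.INTER_CUBIC))
E
```

```text
t 26.2 at [584.7 415.6  95.2] rpy [ 180.     0.  -177.1] w 92.8 F [ 0.  -0.1  1.4] q6 -1.07
(583.8, 417.4, 27, 182.8) -> [0.0009, 0.0018, 0.0682, 0.0024]
```

View pics/d.png

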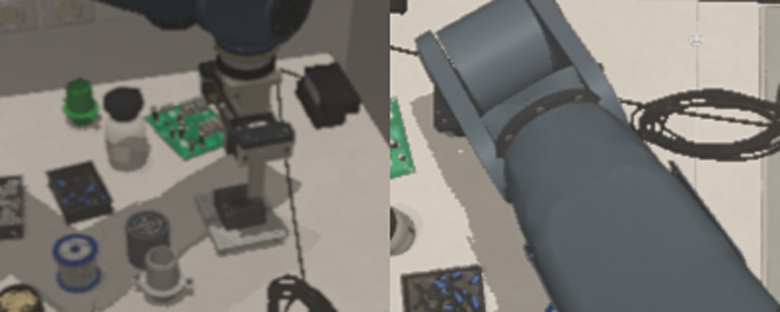

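The fingers straddle the boss at about (240,205) in the side crop, and the cowl and nozzle stand clear. I'll descend and grip.

play_rows(
  moves=[
    [[0.001,0.002,0.03,0],[0.001,0.002,0.05,0],[0.001,0.002,0.062,0],[0.001,0.002,0.067,0],[0.001,0.002,0.067,0],[0.001,0.002,0.067,0]],
  ],
)

```text
time_s: 26.95
tcp_pos: [0.5836, 0.4187, 0.0285]
eef_rot: [3.141, 0.002, -3.089]
wrist_force: [-0.3, -0.2, 0.2]
width: 0.0926
gripper_force: 0.0
```

play_rows(
  moves=[
    [[0,0,0,0],[0,0,0,0],[0,0,0,0],[0,0,0,0],[0,0,0,0],[0,0,0,0],[0,0,0,0]],
  ],
  gripper=0.3,
  force=40,
)

```text
time_s: 27.65
tcp_pos: [0.583, 0.4183, 0.0271]
eef_rot: [-3.141, -0.0, -3.089]
wrist_force: [-0.1, -0.4, 1.7]
width: 0.0596
gripper_force: 40.0
```

```bash
python3 -c "
from h import *
go((584,417,250,None),(592.9,-68,250,167),(592.9,-68,200,167))"
```

```text
t 27.6 at [583.  418.3  27.1] rpy [-180.   -0. -177.] w 59.6 F [-0.1 -0.4  1.7] q6 -1.07
(584, 417, 250, None) -> [-0.001, -0.0014, -0.2229, 0.0]
(592.9, -68, 250, 167) -> [0.0155, -0.4862, -0.2228, 0.2793]
(592.9, -68, 200, 167) -> [0.0155, -0.4862, -0.1728, 0.2793]
```

play_rows(
  moves=[
    [[0,0,-0.05,0],[0,0,-0.1,0],[0,0,-0.15,0],[0,0,-0.2,0],[0,0,-0.222,0],[0.0155,-0.486,-0.222,0.279],[0.0155,-0.486,-0.222,0.279],[0.0155,-0.486,-0.222,0.279],[0.0155,-0.486,-0.222,0.279],[0.0155,-0.486,-0.222,0.279],[0.0155,-0.486,-0.222,0.279],[0.0155,-0.486,-0.222,0.279],[0.0155,-0.486,-0.222,0.279],[0.0155,-0.486,-0.222,0.279],[0.0155,-0.486,-0.222,0.279],[0.0155,-0.486,-0.222,0.279],[0.0155,-0.486,-0.222,0.279],[0.0155,-0.486,-0.222,0.279],[0.0155,-0.486,-0.222,0.279],[0.0155,-0.486,-0.222,0.279]],
  ],
)

```text
time_s: 29.65
tcp_pos: [0.5929, -0.0668, 0.249]
eef_rot: [3.142, -0.0, 2.916]
wrist_force: [-0.5, 0.1, -4.7]
width: 0.0598
gripper_force: 40.0
```

```bash
python3 -c "
from h import *
go((592.9,-68,195,167),(592.9,-68,175,167))"
```

```text
t 29.6 at [592.9 -66.8 249. ] rpy [180.   -0.  167.1] w 59.8 F [-0.5  0.1 -4.7] q6 -1.54
(592.9, -68, 195, 167) -> [-0.0003, -0.0011, 0.054, 0.0016]
(592.9, -68, 175, 167) -> [-0.0003, -0.0011, 0.074, 0.0016]
```

play_rows(
  moves=[
    [[0,-0.001,0.03,0.001],[0,-0.001,0.05,0.001],[0,-0.001,0.056,0.001],[0,-0.001,0.06,0.001],[0,-0.001,0.063,0.001],[0,-0.001,0.066,0.001],[0,-0.001,0.069,0.001],[0,-0.001,0.072,0.001],[0,-0.001,0.074,0.001],[0,-0.001,0.075,0.001],[0,-0.001,0.075,0.001]],
  ],
)

```text
time_s: 30.75
tcp_pos: [0.5929, -0.0688, 0.1751]
eef_rot: [-3.142, 0.001, 2.914]
wrist_force: [-3.2, 1.4, 3.4]
width: 0.0596
gripper_force: 40.0
```

```bash
python3 -c "
from h import *
go((592.9,-68,175,167))"
```

```text
t 30.8 at [592.9 -68.8 175.1] rpy [-180.    0.  167.] w 59.6 F [-3.2  1.4  3.4] q6 -1.54
(592.9, -68, 175, 167) -> [0.0002, 0.0008, 0.0001, -0.0007]
```

play_rows(
  moves=[
    [[0,0,0.002,0],[0,0,0.002,0],[0,0,0.002,0]],
  ],
)

```text
time_s: 31.05
tcp_pos: [0.5932, -0.0689, 0.1749]
eef_rot: [-3.142, 0.002, 2.914]
wrist_force: [-9.2, 1.6, 21.0]
width: 0.0596
gripper_force: 40.0
```

play_rows(
  moves=[
    [[0,0,-0.002,0],[0,0,-0.002,0],[0,0,-0.002,0],[0,0,-0.002,0],[0,0,-0.002,0],[0,0,-0.03,0],[0,0,-0.06,0],[0,0,-0.085,0],[0.05,0.05,-0.085,0],[0.1,0.1,-0.085,0],[0.1,0.15,-0.085,0],[0.1,0.2,-0.085,0],[0.1,0.2,-0.085,0],[0.1,0.2,-0.085,0],[0.1,0.2,-0.085,0]],
  ],
  gripper=1.0,
)

```text
time_s: 32.55
tcp_pos: [0.5402, 0.1489, 0.2568]
eef_rot: [-3.141, -0.0, 2.915]
wrist_force: [-0.0, -0.1, 0.6]
width: 0.0927
gripper_force: 0.0
```

```bash
python3 - <<'E'
from fit import *
go((450.5,307.5,150,180))
print("cover",fit("cover_mid",(.593,-.068,-.227),z=.148,freez=True),fit("cover_mid",(.593,-.068,-.227),z=.148))
for t,z in(("boss_top",.199),("nozzle_mid",.035),("nozzle_ear",.0265)):
    for n in("top","side"): print(t,n,[(np.round(d["xy"],1).tolist(),round(d["score"],2),np.round(at_z(n,d["xy"],z)*1000,1)) for d in r.spot_point(t,n)])
print("nozzle",fit("nozzle_mid",(.45,.307,-0.35),freez=True),fit("nozzle_mid",(.45,.307,-0.35)))
print("cowl",fit("cowl_mid",(.448,.39,0.05),yaw=False,freez=True),fit("cowl_mid",(.448,.39,0.05),yaw=False))
for n in ('side','top'): im=save(n,'e'+n)
a=cv2.imread('pics/eside.png')[200:320,230:380];b=cv2.imread('pics/etop.png')[200:320,230:380]
c=cv2.imread('pics/eside.png')[260:380,340:490];d=cv2.imread('pics/etop.png')[140:260,390:540]
cv2.imwrite('pics/e.png',cv2.resize(np.vstack([np.hstack([a,b]),np.hstack([c,d])]),None,fx=2.5,fy=2.5,interpolation=cv2.INTER_CUBIC))
E
```

```text
t 32.5 at [540.2 148.9 256.8] rpy [-180.   -0.  167.] w 92.7 F [-0.  -0.1  0.6] q6 -1.16
(450.5, 307.5, 150, 180) -> [0.123, 0.1345, 0.1067, -0.2262]
cover (array([591.9, -70. ]), np.float64(-13.8), np.float64(149.0), 'iou 0.539', ['top', 'side']) (array([593. , -68.6]), np.float64(-12.9), np.float64(154.3), 'iou 0.535', ['top', 'side'])
boss_top top [([488.7, 191.7], 0.7, array([594. , -70.8, 199. ]))]
boss_top side [([422.1, 326.4], 0.85, array([595.3, -69.1, 199. ]))]
nozzle_mid top [([147.3, 276.4], 0.93, array([405.9, 727.1,  35. ])), ([315.5, 261.9], 0.59, array([450.1, 307.2,  35. ]))]
nozzle_mid side [([264.1, 170.5], 0.88, array([412.9, 732.4,  35. ])), ([302.1, 260.7], 0.86, array([447.1, 309.4,  35. ]))]
nozzle_ear top [([320.3, 250.6], 0.91, array([480.1, 295.7,  26.5])), ([165.2, 273.2], 0.68, array([415.3, 686. ,  26.5])), ([484.6, 190.9], 0.22, array([ 644.1, -127.6,   26.5]))]
nozzle_ear side [([271.2, 179.9], 0.67, array([427.9, 688.9,  26.5])), ([322.4, 267.2], 0.6, array([493.9, 282.7,  26.5]))]
nozzle None (array([449.6, 307.9]), np.float64(-19.9), np.float64(4.1), 'iou 0.929', ['top', 'side'])
cowl (array([445.7, 386. ]), None, np.float64(-1.2), 'iou 0.615', ['top', 'side']) (array([444.9, 384.5]), None, np.float64(4.4), 'iou 0.576', ['top', 'side'])
```

View pics/e.png

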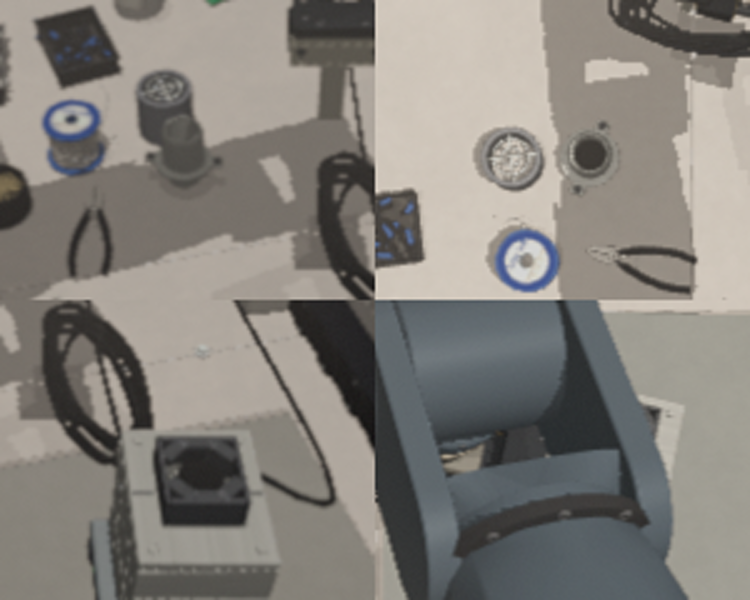

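The cover is seated, with its boss open and its notches lined up with the scribed lines. The real nozzle is at about (315,262) in the full top picture, with the cowl next to it at about (285,263). I'll grip the nozzle at two crossed angles to centre it.

```bash
python3 -c "
from h import *
go((450,308,140,135),(450,308,33,135))"
```

```text
t 34.1 at [540.4 148.6 257. ] rpy [-180.    0.  167.] w 92.8 F [ 0.1 -0.2 -0.3] q6 -1.16
(450, 308, 140, 135) -> [0.124, 0.1349, 0.117, 0.5578]
(450, 308, 33, 135) -> [0.124, 0.1349, 0.224, 0.5578]
```

play_rows(
  moves=[
    [[0.124,0.135,0.05,0.15],[0.124,0.135,0.117,0.3],[0.124,0.135,0.117,0.45],[0.124,0.135,0.117,0.558],[0.124,0.135,0.117,0.558],[0.124,0.135,0.117,0.558],[0.124,0.135,0.117,0.558],[0.124,0.135,0.117,0.558],[0.124,0.135,0.16,0.558],[0.124,0.135,0.19,0.558],[0.124,0.135,0.21,0.558],[0.124,0.135,0.22,0.558],[0.124,0.135,0.223,0.558],[0.124,0.135,0.223,0.558],[0.124,0.135,0.223,0.558]],
  ],
  gripper=0.68,
)

```text
time_s: 35.65
tcp_pos: [0.4508, 0.3083, 0.0352]
eef_rot: [3.14, 0.001, 2.356]
wrist_force: [0.0, 1.1, 1.2]
width: 0.0634
gripper_force: 0.0
```

play_rows(
  moves=[
    [[0,0,0,0],[0,0,0,0],[0,0,0,0],[0,0,0,0],[0,0,0,0]],
  ],
  gripper=0.3,
  force=8,
)

```text
time_s: 36.15
tcp_pos: [0.4501, 0.3082, 0.0343]
eef_rot: [3.141, 0.0, 2.356]
wrist_force: [-1.1, -0.5, 4.1]
width: 0.0439
gripper_force: 8.0
```

play_rows(
  moves=[
    [[0,0,0,0],[0,0,0,0],[0,0,0,0],[0,0,0,0],[0,0,0,0.14],[0,0,0,0.28],[0,0,0,0.42],[0,0,0,0.56],[0,0,0,0.7],[0,0,0,0.84],[0,0,0,0.98],[0,0,0,1.12],[0,0,0,1.26],[0,0,0,1.4],[0,0,0,1.571],[0,0,0,1.571],[0,0,0,1.571],[0,0,0,1.571]],
  ],
  gripper=0.68,
)

```text
time_s: 37.95
tcp_pos: [0.45, 0.3081, 0.034]
eef_rot: [-3.142, 0.0, 0.788]
wrist_force: [0.8, -0.2, -0.2]
width: 0.0632
gripper_force: 0.0
```

play_rows(
  moves=[
    [[0,0,0,0],[0,0,0,0],[0,0,0,0],[0,0,0,0],[0,0,0,0],[0,0,0,0]],
  ],
  gripper=0.3,
  force=50,
)

```text
time_s: 38.55
tcp_pos: [0.45, 0.3082, 0.034]
eef_rot: [-3.142, -0.0, 0.785]
wrist_force: [-0.7, 1.0, 0.1]
width: 0.0435
gripper_force: 49.9
```

```bash
python3 - <<'E'
from fit import *
go((450,308,120,None))
print("cover",fit("cover_mid",(.593,-.068,-.227),z=.148,freez=True),fit("cover_mid",(.593,-.068,-.227),z=.148))
for t,z in(("boss_top",.199),):
    for n in("top","side"): print(t,n,[(np.round(d["xy"],1).tolist(),round(d["score"],2),np.round(at_z(n,d["xy"],z)*1000,1)) for d in r.spot_point(t,n)])
E
```

```text
t 38.5 at [450.  308.2  34. ] rpy [-180.   -0.   45.] w 43.5 F [-0.7  1.   0.1] q6 1.3
(450, 308, 120, None) -> [-0.0001, 0.0001, -0.086, 0.0]
cover (array([592.5, -69.3]), np.float64(-13.7), np.float64(149.2), 'iou 0.933', ['top', 'side']) (array([593.2, -69.4]), np.float64(-12.9), np.float64(152.0), 'iou 0.941', ['top', 'side'])
boss_top top [([486.1, 191.7], 0.66, array([593.9, -65.1, 199. ]))]
boss_top side [([320.3, 266.3], 0.63, array([451.6, 122.2, 199. ])), ([424.0, 327.0], 0.58, array([598.1, -71.2, 199. ]))]
```

```bash
python3 -c "
from h import *
go((593.3,-69.1,270,52),(593.3,-69.1,240,52))"
```

```text
t 39.0 at [450.  308.2  34. ] rpy [-180.    0.   45.] w 43.5 F [-0.4  0.6 -0.6] q6 1.3
(593.3, -69.1, 270, 52) -> [-0.1653, 0.3681, -0.236, -0.1225]
(593.3, -69.1, 240, 52) -> [-0.1653, 0.3681, -0.206, -0.1225]
```

play_rows(
  moves=[
    [[0,0,-0.05,0],[0,0,-0.1,0],[0,0,-0.15,0],[0,0,-0.2,0],[0,0,-0.236,0],[-0.165,0.368,-0.236,-0.1225],[-0.165,0.368,-0.236,-0.1225],[-0.165,0.368,-0.236,-0.1225],[-0.165,0.368,-0.236,-0.1225],[-0.165,0.368,-0.236,-0.1225],[-0.165,0.368,-0.236,-0.1225],[-0.165,0.368,-0.236,-0.1225],[-0.165,0.368,-0.236,-0.1225],[-0.165,0.368,-0.236,-0.1225],[-0.165,0.368,-0.236,-0.1225],[-0.165,0.368,-0.236,-0.1225],[-0.165,0.368,-0.22,-0.1225],[-0.165,0.368,-0.21,-0.1225],[-0.165,0.368,-0.21,-0.1225],[-0.165,0.368,-0.21,-0.1225]],
  ],
)

```text
time_s: 41.05
tcp_pos: [0.5934, -0.0682, 0.2443]
eef_rot: [-3.142, 0.0, 0.908]
wrist_force: [0.6, -0.1, -3.3]
width: 0.0432
gripper_force: 49.9
```

```bash
python3 - <<'E'
from fit import *
go((593.3,-69.1,236,52),(593.3,-69.1,221,52))
s=r.observe();p=s["tcp_pos"];z=p[2]-.034
print("nozzle",fit("nozzle_mid",(p[0],p[1],-.23),z=z),fit("nozzle_mid",(p[0],p[1],-.23),z=z,cams=("side",)))
im={}
for n in ('side','top'):
    im=save(n,'f'+n)[:,:,::-1]; u=proj(n,[[.593,-.069,.21]])[0].astype(int)
    cv2.imwrite('pics/f%sc.png'%n,cv2.resize(im[u[1]-60:u[1]+60,u[0]-50:u[0]+50],None,fx=4,fy=4,interpolation=cv2.INTER_CUBIC))
cv2.imwrite('pics/f.png',np.hstack([cv2.imread('pics/fsidec.png'),cv2.imread('pics/ftopc.png')]))
E
```

```text
t 41.0 at [593.4 -68.2 244.3] rpy [-180.    0.   52.] w 43.2 F [ 0.6 -0.1 -3.3] q6 0.47
(593.3, -69.1, 236, 52) -> [-0.0008, 0.0005, 0.0083, 0.0008]
(593.3, -69.1, 221, 52) -> [-0.0008, 0.0005, 0.0233, 0.0008]
nozzle (array([592. , -68.7]), np.float64(-14.3), np.float64(215.7), 'iou 0.785', ['side']) (array([593.4, -68.6]), np.float64(-14.5), np.float64(212.3), 'iou 0.784', ['side'])
```

View pics/f.png

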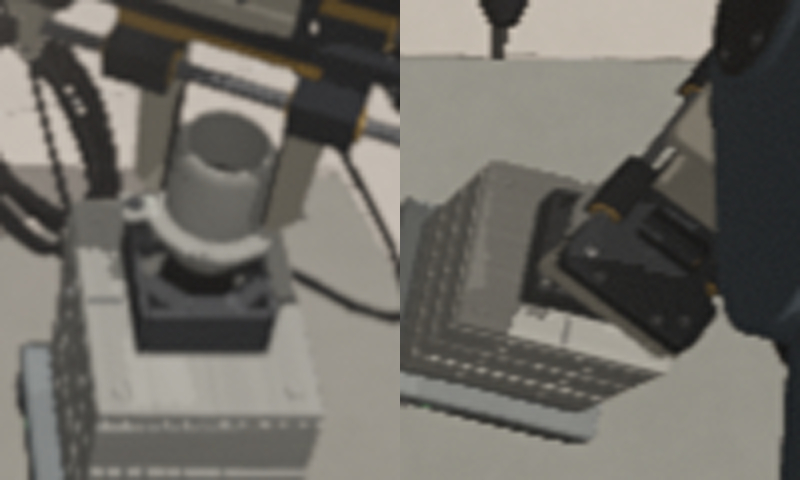

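The nozzle hangs over the boss mouth in the side view, with its ear at about (135,207) pointing along the scribed line. I'll lower it gently.

play_rows(
  moves=[
    [[-0.001,0,0.006,0],[-0.001,0,0.01,0],[-0.001,0,0.013,0],[-0.001,0,0.016,0],[-0.001,0,0.019,0],[-0.001,0,0.021,0],[-0.001,0,0.023,0],[-0.001,0,0.023,0],[-0.001,0,0.023,0]],
  ],
)

```text
time_s: 42.35
tcp_pos: [0.5929, -0.0696, 0.2211]
eef_rot: [3.141, -0.0, 0.907]
wrist_force: [0.3, -0.9, -2.2]
width: 0.0435
gripper_force: 49.9
```

```bash
python3 -c "
from h import *
go((593.3,-69.1,221,52))"
```

```text
t 42.4 at [592.9 -69.6 221.1] rpy [180.  -0.  52.] w 43.5 F [ 0.3 -0.9 -2.2] q6 0.47
(593.3, -69.1, 221, 52) -> [0.0007, 0.0, 0.0001, -0.0001]
```

play_rows(
  moves=[
    [[0,0,0.003,0],[0,0,0.006,0],[0,0,0.009,0],[0,0,0.011,0],[0,0,0.0115,0],[0,0,0.0115,0],[0,0,0.0115,0]],
  ],
)

```text
time_s: 43.05
tcp_pos: [0.5931, -0.0696, 0.2102]
eef_rot: [3.141, -0.001, 0.908]
wrist_force: [-1.9, 0.9, 7.4]
width: 0.0436
gripper_force: 50.0
```

```bash
python3 -c "
from h import *
go((593.3,-69.1,210,52))"
```

```text
t 43.0 at [593.1 -69.6 210.2] rpy [179.9  -0.   52. ] w 43.6 F [-1.9  0.9  7.4] q6 0.47
(593.3, -69.1, 210, 52) -> [0.0005, -0.0002, 0.0002, -0.0001]
```

play_rows(
  moves=[
    [[0,0,0.0005,0.1],[0,0,0.0005,0.2],[0,0,0.0005,0.3],[0,0,0.0005,0.4],[0,0,0.0005,0.5],[0,0,0.0005,0.6],[0,0,0.0005,0.7],[0,0,0.0005,0.8],[0,0,0.0005,0.9],[0,0,0.0005,1.0],[0,0,0.0005,1.1],[0,0,0.0005,1.2],[0,0,0.0005,1.3],[0,0,0.0005,1.4],[0,0,0.0005,1.48],[0,0,0.0005,1.54],[0,0,0.0005,1.58],[0,0,0.0005,1.6],[0,0,0.0005,1.6],[0,0,0.0005,1.6]],
  ],
)

```text
time_s: 45.05
tcp_pos: [0.5937, -0.07, 0.2101]
eef_rot: [-3.141, -0.003, -0.692]
wrist_force: [1.5, -1.6, 8.1]
width: 0.0435
gripper_force: 50.0
```

```bash
python3 - <<'E'
from fit import *
go((593.3,-69.1,210,-38)); s=r.observe(); print(s["moment"])
p=s["tcp_pos"];z=p[2]-.034
print("nozzle",fit("nozzle_mid",(p[0],p[1],-1.8),z=z,cams=("side",)))
E
```

```text
t 45.0 at [593.7 -70.  210.1] rpy [-179.9   -0.2  -39.7] w 43.5 F [ 1.5 -1.6  8.1] q6 2.07
(593.3, -69.1, 210, -38) -> [-0.0009, -0.0004, 0.0001, -0.0292]
[-0.35534537  0.11380371  0.05677609]
nozzle (array([593.2, -70.7]), np.float64(-105.2), np.float64(182.0), 'iou 0.126', ['side'])
```

play_rows(
  moves=[
    [[0,0,0,0.03],[0,0,0,0.06],[0,0,0,0.08],[0,0,0,0.08],[0,0,0,0.08]],
  ],
)

```text
time_s: 45.65
tcp_pos: [0.5934, -0.0699, 0.21]
eef_rot: [-3.141, -0.002, -0.772]
wrist_force: [-1.2, -0.3, 8.0]
width: 0.0435
gripper_force: 50.0
```

```bash
python3 - <<'E'
from fit import *
go((593.3,-69.1,210,-38)); s=r.observe(); print(s["moment"])
E
```

```text
t 45.6 at [593.4 -69.9 210. ] rpy [-1.80e+02 -1.00e-01 -4.42e+01] w 43.5 F [-1.2 -0.3  8. ] q6 2.15
(593.3, -69.1, 210, -38) -> [-0.0006, -0.0005, -0.0, -0.109]
[-0.08744384  0.47750153  0.15051411]
```

play_rows(
  moves=[
    [[0,0,-0.001,0],[0,0,-0.002,0],[0,0,-0.003,0],[0,0,-0.004,0],[0,0,-0.005,0],[0,0,-0.005,0],[0,0,-0.005,0],[0,0,-0.005,0]],
  ],
)

```text
time_s: 46.45
tcp_pos: [0.593, -0.0696, 0.2142]
eef_rot: [-3.141, -0.001, -0.773]
wrist_force: [0.7, -0.4, 5.3]
width: 0.0431
gripper_force: 50.0
```

```bash
python3 - <<'E'
from fit import *
go((593.3,-69.1,215,-38)); s=r.observe(); print(s["moment"])
u=proj('side',[[.593,-.069,.21]])[0].astype(int)
im=save('side','g0')[:,:,::-1]; cv2.imwrite('pics/g.png',cv2.resize(im[u[1]-50:u[1]+60,u[0]-60:u[0]+60],None,fx=5,fy=5,interpolation=cv2.INTER_CUBIC))
E
```

```text
t 46.5 at [593.  -69.6 214.2] rpy [-180.    -0.   -44.3] w 43.1 F [ 0.7 -0.4  5.3] q6 2.15
(593.3, -69.1, 215, -38) -> [-0.0002, -0.0006, -0.0008, -0.1093]
[-0.16531986  0.1133199   0.07866008]
```

View pics/g.png

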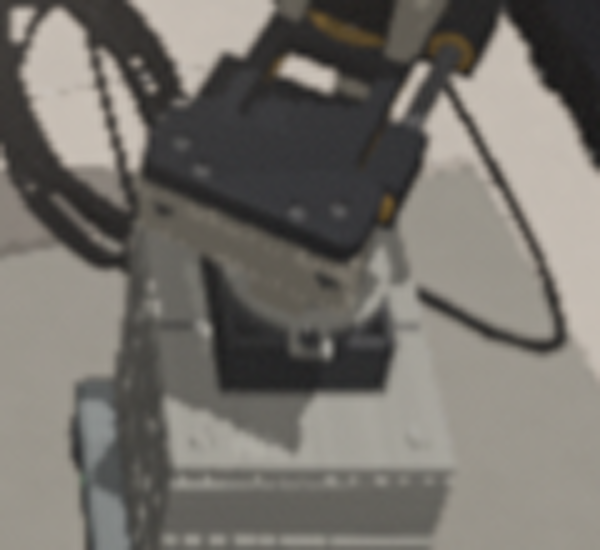

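The near ear is centred on the boss's near face at about (308,345), so the nozzle has turned a quarter. I'll raise it gently to feel the lock.

play_rows(
  moves=[
    [[0,0,-0.001,0],[0,0,-0.002,0],[0,0,-0.003,0],[0,0,-0.003,0],[0,0,-0.003,0]],
  ],
)

```text
time_s: 47.0
tcp_pos: [0.5923, -0.0694, 0.2162]
eef_rot: [3.141, 0.002, -0.773]
wrist_force: [-0.1, -0.5, -7.3]
width: 0.0428
gripper_force: 49.9
```

```bash
python3 - <<'E'
from fit import *
go((593.3,-69.1,215,-38)); s=r.observe(); print(s["moment"])
E
```

```text
t 47.0 at [592.3 -69.4 216.2] rpy [ 1.799e+02  1.000e-01 -4.430e+01] w 42.8 F [-0.1 -0.5 -7.3] q6 2.15
(593.3, -69.1, 215, -38) -> [0.0005, -0.0009, 0.0012, -0.1093]
[ 0.02222014  0.13078495 -0.0077869 ]
```

play_rows(
  moves=[
    [[0,0,0.001,0],[0,0,0.001,0],[0,0,0.001,0],[0,0,0.001,0],[0,0,0.001,0],[0,0,0.001,0],[0,0,0.001,0],[0,0,-0.03,0],[0,0,-0.07,0],[0,0,-0.1,0],[-0.05,-0.1,-0.1,0],[-0.1,-0.2,-0.1,0],[-0.1,-0.2,-0.1,0],[-0.1,-0.2,-0.1,0],[-0.1,-0.2,-0.1,0]],
  ],
  gripper=1.0,
)

```text
time_s: 48.5
tcp_pos: [0.6611, 0.1473, 0.3166]
eef_rot: [-3.141, 0.001, -0.77]
wrist_force: [-0.8, -0.3, -0.2]
width: 0.093
gripper_force: 0.0
```

```bash
python3 - <<'E'
from fit import *
go((446,386,150,0))
print("nozzle",fit("nozzle_mid",(.593,-.069,-1.8),z=.181,cams=("side","top")),fit("nozzle_mid",(.593,-.069,-1.8),z=.181,freez=True))
for c in("top","side"): print("cowl",c,fit("cowl_mid",(.446,.386,0.),yaw=False,cams=(c,)))
for t,z in(("cowl_mid",.03),("cowl",0.03),("nozzle_mid",.216)):
    for n in("top","side"):
      try: print(t,n,[(np.round(d["xy"],1).tolist(),round(d["score"],2),np.round(at_z(n,d["xy"],z)*1000,1)) for d in r.spot_point(t,n)])
      except Exception as e: print(t,e)
for n in ('side','top'):
    im=save(n,'h'+n)[:,:,::-1]
    cs=[]
    for P in((.593,-.069,.21),(.446,.386,.03)):
        u=proj(n,[P])[0].astype(int); cs.append(cv2.resize(im[u[1]-35:u[1]+35,u[0]-45:u[0]+45],None,fx=4.2,fy=4.2,interpolation=cv2.INTER_CUBIC))
    cv2.imwrite('pics/h%sc.png'%n,np.hstack(cs))
cv2.imwrite('pics/h.png',np.vstack([cv2.imread('pics/hsidec.png'),cv2.imread('pics/htopc.png')]))
E
```

```text
t 48.5 at [661.1 147.3 316.6] rpy [-180.     0.   -44.1] w 93.0 F [-0.8 -0.3 -0.2] q6 2.49
(446, 386, 150, 0) -> [-0.3205, -0.0217, 0.1668, -0.7699]
nozzle None (array([603.4, -50. ]), np.float64(-109.0), np.float64(153.3), 'iou 0.953', ['side'])
cowl top (array([446.3, 384.4]), None, np.float64(3.2), 'iou 0.601', ['top'])
cowl side (array([445.9, 385.8]), None, np.float64(2.5), 'iou 0.934', ['side'])
cowl_mid top [([285.6, 262.4], 0.67, array([447.9, 382.7,  30. ]))]
cowl_mid side [([292.0, 243.5], 0.6, array([435.1, 384.2,  30. ])), ([420.1, 327.5], 0.46, array([661.1,  45.2,  30. ]))]
cowl it knows: base_socket, blower_base, boss_top, cover_mid, cowl_mid, cutter, dispenser, nozzle_ear, nozzle_mid, spool, tray_mesh_mid, tray_perforated_mid, tray_pleated_mid
cowl it knows: base_socket, blower_base, boss_top, cover_mid, cowl_mid, cutter, dispenser, nozzle_ear, nozzle_mid, spool, tray_mesh_mid, tray_perforated_mid, tray_pleated_mid
nozzle_mid top [([146.5, 277.5], 0.57, array([391.5, 657.6, 216. ]))]
nozzle_mid side [([417.8, 320.0], 0.85, array([586.1, -65.8, 216. ])), ([266.1, 170.5], 0.82, array([393.5, 464.4, 216. ]))]
```

View pics/h.png

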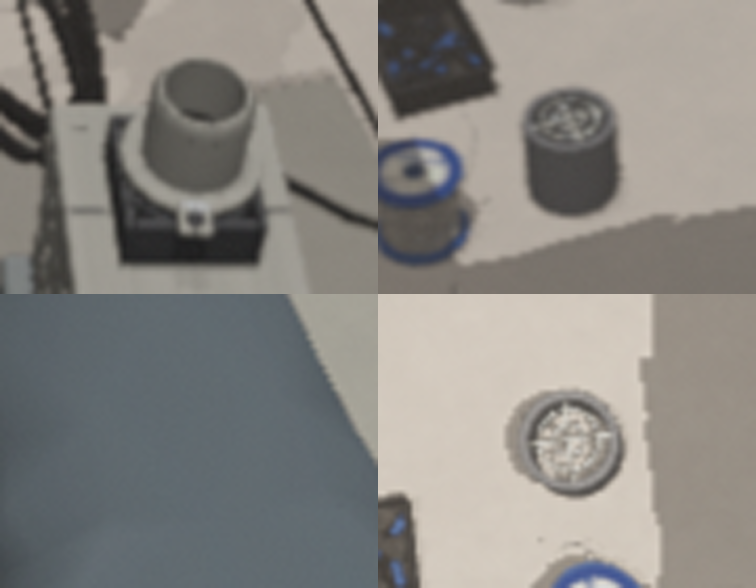

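The nozzle sits locked in the boss with its ears along the cover's y (near ear at about (195,218) in the crop). The cowl stands free at about (285,262) in the full top picture. I'll take the cowl the same way, with crossed grips.

```bash
python3 -c "
from h import *
go((446,385.8,150,45),(446,385.8,28,45))"
```

```text
t 49.4 at [660.8 143.4 317.1] rpy [-180.    -0.   -44.3] w 93.1 F [-0.4  0.   0.1] q6 2.49
(446, 385.8, 150, 45) -> [-0.323, -0.0237, 0.1671, -1.5579]
(446, 385.8, 28, 45) -> [-0.323, -0.0237, 0.2891, -1.5579]
```

play_rows(
  moves=[
    [[-0.04,-0.003,0.02,-0.14],[-0.08,-0.006,0.04,-0.28],[-0.12,-0.009,0.06,-0.42],[-0.16,-0.012,0.08,-0.56],[-0.2,-0.015,0.1,-0.7],[-0.24,-0.018,0.12,-0.84],[-0.28,-0.021,0.14,-0.98],[-0.323,-0.0237,0.16,-1.12],[-0.323,-0.0237,0.167,-1.26],[-0.323,-0.0237,0.167,-1.4],[-0.323,-0.0237,0.167,-1.558],[-0.323,-0.0237,0.167,-1.558],[-0.323,-0.0237,0.167,-1.558],[-0.323,-0.0237,0.21,-1.558],[-0.323,-0.0237,0.25,-1.558],[-0.323,-0.0237,0.275,-1.558],[-0.323,-0.0237,0.285,-1.558],[-0.323,-0.0237,0.288,-1.558],[-0.323,-0.0237,0.288,-1.558],[-0.323,-0.0237,0.288,-1.558]],
  ],
  gripper=0.82,
)

```text
time_s: 51.4
tcp_pos: [0.4467, 0.3864, 0.0305]
eef_rot: [3.141, -0.002, 0.785]
wrist_force: [-0.2, 0.5, 0.2]
width: 0.0761
gripper_force: 0.0
```

play_rows(
  moves=[
    [[0,0,0,0],[0,0,0,0],[0,0,0,0],[0,0,0,0],[0,0,0,0]],
  ],
  gripper=0.3,
  force=6,
)

```text
time_s: 51.9
tcp_pos: [0.4463, 0.3861, 0.0296]
eef_rot: [3.142, -0.001, 0.785]
wrist_force: [-1.8, -1.1, 5.1]
width: 0.0611
gripper_force: 6.0
```

play_rows(
  moves=[
    [[0,0,0,0],[0,0,0,0],[0,0,0,0],[0,0,0,0],[0,0,0,-0.14],[0,0,0,-0.28],[0,0,0,-0.42],[0,0,0,-0.56],[0,0,0,-0.7],[0,0,0,-0.84],[0,0,0,-0.98],[0,0,0,-1.12],[0,0,0,-1.26],[0,0,0,-1.4],[0,0,0,-1.571],[0,0,0,-1.571],[0,0,0,-1.571],[0,0,0,-1.571]],
  ],
  gripper=0.82,
)

```text
time_s: 53.7
tcp_pos: [0.446, 0.3858, 0.029]
eef_rot: [3.142, 0.0, 2.353]
wrist_force: [-0.5, -0.2, -0.3]
width: 0.0761
gripper_force: 0.0
```

play_rows(
  moves=[
    [[0,0,0,0],[0,0,0,0],[0,0,0,0],[0,0,0,0],[0,0,0,0],[0,0,0,0]],
  ],
  gripper=0.3,
  force=30,
)

```text
time_s: 54.3
tcp_pos: [0.446, 0.3858, 0.0291]
eef_rot: [-3.142, 0.0, 2.356]
wrist_force: [0.7, -0.3, 0.3]
width: 0.0583
gripper_force: 30.0
```

```bash
python3 -c "
from h import *
go((446,385.8,330,None),(593,-69.4,330,135),(593,-69.4,290,135))"
```

```text
t 54.3 at [446.  385.8  29.1] rpy [-180.    0.  135.] w 58.3 F [ 0.7 -0.3  0.3] q6 -0.15
(446, 385.8, 330, None) -> [-0.0, -0.0, -0.3009, 0.0]
(593, -69.4, 330, 135) -> [-0.4258, -0.218, -0.3009, 0.0002]
(593, -69.4, 290, 135) -> [-0.4258, -0.218, -0.2609, 0.0002]
```

play_rows(
  moves=[
    [[0,0,-0.05,0],[0,0,-0.1,0],[0,0,-0.15,0],[0,0,-0.2,0],[0,0,-0.25,0],[0,0,-0.29,0],[-0.426,-0.218,-0.29,0],[-0.426,-0.218,-0.29,0],[-0.426,-0.218,-0.29,0],[-0.426,-0.218,-0.29,0],[-0.426,-0.218,-0.29,0],[-0.426,-0.218,-0.29,0],[-0.426,-0.218,-0.29,0],[-0.426,-0.218,-0.29,0],[-0.426,-0.218,-0.29,0],[-0.426,-0.218,-0.29,0],[-0.426,-0.218,-0.29,0],[-0.426,-0.218,-0.29,0],[-0.426,-0.218,-0.29,0],[-0.426,-0.218,-0.29,0]],
  ],
)

```text
time_s: 56.3
tcp_pos: [0.593, -0.0683, 0.3192]
eef_rot: [3.141, -0.0, 2.358]
wrist_force: [-0.5, 0.7, -1.4]
width: 0.0583
gripper_force: 30.0
```

```bash
python3 - <<'E'
from fit import *
go((593,-69.4,285,135),(593,-69.4,255,135),(593,-69.4,238.6,135))
p=r.observe()["tcp_pos"]
print("cowl",p,fit("cowl_mid",(p[0],p[1],0.),yaw=False,z=p[2]-.029,cams=("side",)))
print("nozzle",fit("nozzle_mid",(.593,-.069,-1.8),z=.181,cams=("side",)))
im=save('side','i0')[:,:,::-1]; u=proj('side',[(.593,-.069,.24)])[0].astype(int)
cv2.imwrite('pics/i.png',cv2.resize(im[u[1]-60:u[1]+50,u[0]-50:u[0]+50],None,fx=4.5,fy=4.5,interpolation=cv2.INTER_CUBIC))
E
```

```text
t 56.3 at [593.  -68.3 319.2] rpy [180.   -0.  135.1] w 58.3 F [-0.5  0.7 -1.4] q6 -0.98
(593, -69.4, 285, 135) -> [-0.0008, -0.0008, 0.0342, 0.0018]
(593, -69.4, 255, 135) -> [-0.0008, -0.0008, 0.0642, 0.0018]
(593, -69.4, 238.6, 135) -> [-0.0008, -0.0008, 0.0806, 0.0018]
cowl [ 0.59303505 -0.06828609  0.31918992] (array([589.6, -71.9]), None, np.float64(295.8), 'iou 0.400', ['side'])
nozzle (array([592.3, -68.2]), np.float64(-110.6), np.float64(190.8), 'iou 0.822', ['side'])
```

View pics/i.png

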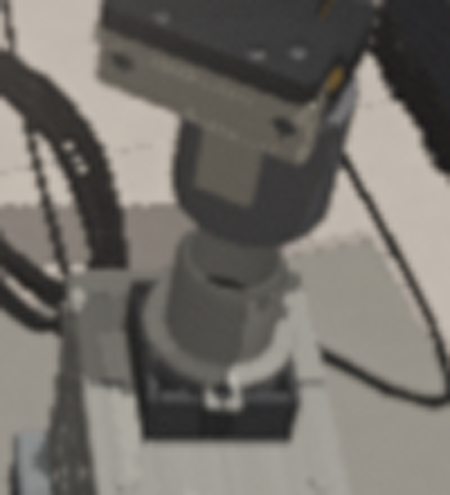

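The cowl hangs over the nozzle mouth, roughly coaxial with it. I'll lower it and watch the force.

play_rows(
  moves=[
    [[-0.001,-0.0005,0.02,0.002],[-0.001,-0.0005,0.034,0.002],[-0.001,-0.0005,0.04,0.002],[-0.001,-0.0005,0.043,0.002],[-0.001,-0.0005,0.046,0.002],[-0.001,-0.0005,0.049,0.002],[-0.001,-0.0005,0.049,0.002]],
  ],
)

```text
time_s: 57.25
tcp_pos: [0.5936, -0.0705, 0.27]
eef_rot: [3.142, -0.0, 2.355]
wrist_force: [-0.6, 0.2, -2.4]
width: 0.0582
gripper_force: 30.0
```

```bash
python3 -c "
from h import *
go((593,-69.4,255,135),(593,-69.4,237,135))"
```

```text
t 57.2 at [593.6 -70.5 270. ] rpy [180.   -0.  134.9] w 58.2 F [-0.6  0.2 -2.4] q6 -0.98
(593, -69.4, 255, 135) -> [0.0012, 0.0004, 0.015, -0.0016]
(593, -69.4, 237, 135) -> [0.0012, 0.0003, 0.033, -0.0016]
```

play_rows(
  moves=[
    [[0.001,0,0.004,0],[0.001,0,0.009,0],[0.001,0,0.014,0],[0.001,0,0.019,0],[0.001,0,0.023,0],[0.001,0,0.027,0],[0.001,0,0.03,0],[0.001,0,0.032,0],[0.001,0,0.033,0],[0.001,0,0.033,0]],
  ],
)

```text
time_s: 58.25
tcp_pos: [0.593, -0.0699, 0.2376]
eef_rot: [3.141, 0.001, 2.355]
wrist_force: [-2.0, 0.4, 4.4]
width: 0.0581
gripper_force: 30.0
```

```bash
python3 -c "
from h import *
go((593,-69.4,238.6,135))"
```

```text
t 58.2 at [593.  -69.9 237.6] rpy [180.    0.  134.9] w 58.1 F [-2.   0.4  4.4] q6 -0.98
(593, -69.4, 238.6, 135) -> [0.0003, 0.0004, -0.001, -0.0017]
```

play_rows(
  moves=[
    [[0,0,0.001,0],[0,0,0.002,0],[0,0,0.002,0]],
  ],
)

```text
time_s: 58.55
tcp_pos: [0.593, -0.0699, 0.2356]
eef_rot: [3.141, 0.001, 2.355]
wrist_force: [-2.0, 0.3, 4.7]
width: 0.0586
gripper_force: 30.0
```

```bash
python3 -c "
from h import *
go((593,-69.4,238.6,135))"
```

```text
t 58.5 at [593.  -69.9 235.6] rpy [180.    0.  134.9] w 58.6 F [-2.   0.3  4.7] q6 -0.98
(593, -69.4, 238.6, 135) -> [0.0003, 0.0004, -0.003, -0.0016]
```

play_rows(
  moves=[
    [[0,0,-0.002,0],[0,0,-0.0025,0],[0,0,-0.0025,0]],
  ],
)

```text
time_s: 58.85
tcp_pos: [0.593, -0.0699, 0.2378]
eef_rot: [3.141, 0.0, 2.355]
wrist_force: [-1.7, -0.8, 4.9]
width: 0.0586
gripper_force: 30.0
```

play_rows(
  moves=[
    [[0,0,0,0],[0,0,0,0],[0,0,0,0],[0,0,0,0],[0,0,0,0],[0,0,-0.04,0],[0,0,-0.08,0],[0,0,-0.1,0],[0.05,0.05,-0.1,0],[0.1,0.1,-0.1,0],[0.15,0.15,-0.1,0],[0.2,0.2,-0.1,0],[0.25,0.2,-0.1,0],[0.25,0.2,-0.1,0],[0.25,0.2,-0.1,0],[0.25,0.2,-0.1,0]],
  ],
  gripper=1.0,
)

```text
time_s: 60.45
tcp_pos: [0.557, 0.2511, 0.3374]
eef_rot: [3.142, -0.0, 2.358]
wrist_force: [-0.4, -0.7, -0.0]
width: 0.093
gripper_force: 0.0
```

```bash
python3 - <<'E'
from fit import *
go()
print("cowl",fit("cowl_mid",(.593,-.069,0.),yaw=False,z=.2095,freez=True))
for n in("top","side"): print([(np.round(d["xy"],1).tolist(),round(d["score"],2),proj(n,[.593,-.069,.2395])) for d in r.spot_point("cowl_mid",n)])
cs=[]
for n in ('side','top'):
    im=save(n,'j'+n)[:,:,::-1]; u=proj(n,[(.593,-.069,.18)])[0].astype(int)
    cs.append(cv2.resize(im[u[1]-65:u[1]+65,u[0]-45:u[0]+45],None,fx=4.2,fy=4.2,interpolation=cv2.INTER_CUBIC))
cv2.imwrite('pics/j.png',np.hstack(cs))
E
```

```text
t 60.5 at [557.  251.1 337.4] rpy [180.   -0.  135.1] w 93.0 F [-0.4 -0.7 -0. ] q6 -0.44
cowl (array([593. , -69.3]), None, np.float64(209.6), 'iou 0.882', ['top', 'side'])
[([496.6, 187.1], 0.87, array([[495.21840411, 187.0575816 ]]))]
[([419.9, 313.3], 0.57, array([[423.92120912, 312.27459418]]))]
```

View pics/j.png

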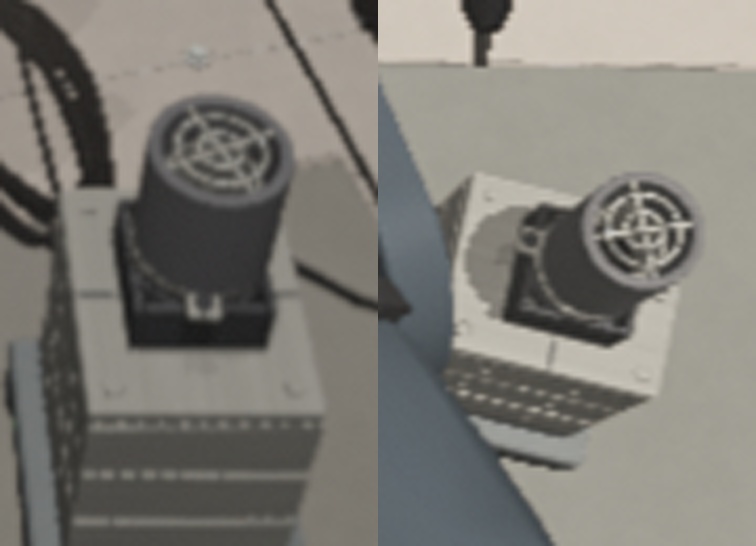

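The cowl sits fully down on the flange, the ears lie along the cover's y, and every tray layer is closed up. I'll hand the job in.

```bash
python3 -c "
from h import *
print(r.job_done())"
```

```text
the job is handed in; nothing more can be done
None
```

I reassembled the fume extractor and handed it in at about 61 s: perforated, pleated and mesh trays, then the cover, the nozzle locked a quarter turn clockwise, and the cowl fully down on its flange; no verdict came back.

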